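# Kit a lens stack and its hex key in the tray

## Task

Make up the kit for the large lens cell in the black tray. Stack the large optical parts flat between the holder's four posts in build order: the tall plain spacer on the seat, then the glass blank set down gently (never dropped), then the notched retaining ring on top; lay the larger hex key flat in the tool dish. The smaller spacer, blank and hex key belong to another cell: leave them where they lie, and let go of everything at the end.

Things in the scene. Friction and masses are not known exactly. Their poses are not given: they have to be found in the camera images.
- kit_tray: black plastic tray, fixed, 146 (its x) x 196 (its y) mm, floor 3 mm thick, rim 17 mm above the work surface. Origin: centre of its underside, on the work surface. The stack holder and the tool dish stand in it, one in each half along its y (which half varies), 52 mm either side of the centre; they turn with the tray.
- stack_holder: metal holder fixed in the tray: plate 84 x 84 x 8 mm, centre seat 52 mm across with its top 14 mm above the origin, four 8 mm posts at x = +-23, y = +-23 mm, straight to 50 mm, tapering to 3 mm diameter at 58 mm. A 54 mm part fits with 1.5 mm to spare all round. Gaps of 38 mm between posts along its x and y admit fingers. Origin: centre of its underside, 3 mm over the surface; z up.
- tool_dish: shallow grey plastic dish, fixed in the tray, 126 (its x) x 70 (its y) mm outside, 9 mm high, walls and floor 2.5 mm (inside 121 x 65 mm). Origin: centre of its underside, 3 mm above the work surface.
- spacer: large spacer: plain bright aluminium ring, 54 mm outer and 42 mm inner diameter, 14 mm high, lying flat. Origin: centre of its underside; z up.
- lens_blank: large lens blank: pale ground-glass disc, 54 mm diameter, 10 mm thick at its cylindrical edge, a low dome (2.5 mm) in the middle of its top, inside 33 mm diameter. Lies dome up. Origin: centre of its underside; z up.
- retaining_ring: retaining ring: dark steel ring, 54 mm outer and 42 mm inner diameter, 9 mm high, four spanner notches in its top face. There is only one. Origin: centre of its underside; z up.
- hex_key: larger hex key (6 mm): black L-shaped key lying flat, 91 mm long, 33 mm across, bar 8 mm wide and 7 mm high. Origin: centre of the 33 x 91 mm outline, on the underside. The long leg runs along its y from -46 to +46 mm at x = -13 mm; the short leg from there along +x at y = -41.5 mm. Balance point about x = -9, y = -9 mm.
- spacer_small: smaller spacer, to be left: plain aluminium ring, 42 mm outer and 30 mm inner diameter, 14 mm high. Origin: centre of its underside.
- lens_blank_small: smaller lens blank, to be left: pale ground-glass disc, 42 mm diameter, 10 mm at the edge, low dome on top. Origin: centre of its underside.
- hex_key_small: smaller hex key (4 mm), to be left: black L-shaped key, 68 mm long, 24 mm across, 4 mm high. Origin: centre of its outline, on the underside; long leg along its own y at x = -9.5 mm.

How it is judged:
On the way, in this order (a step that is already met when the one before it is completed fails the run):
1. the large spacer lies flat on the holder's seat between the posts (horizontal distance between spacer and stack_holder below 0.005 m and z of spacer in the frame of stack_holder between 0.011 and 0.017 m and angle between spacer's own z axis and vertical below 0.08 rad), for 0.2 s.
2. the large lens blank lies flat on the spacer (all of step 1 and horizontal distance between lens_blank and stack_holder below 0.005 m and z of lens_blank in the frame of stack_holder between 0.025 and 0.031 m and angle between lens_blank's own z axis and vertical below 0.08 rad), for 0.2 s.
3. the retaining ring lies flat on the lens blank (all of step 2 and horizontal distance between retaining_ring and stack_holder below 0.005 m and z of retaining_ring in the frame of stack_holder between 0.035 and 0.041 m and angle between retaining_ring's own z axis and vertical below 0.08 rad), for 0.2 s.
At the end, for the whole second after the job is handed in: Spacer, blank, retaining ring flat on one another on the seat, in that order upward (within 5 mm of the axis, 3 mm in height); larger hex key flat on the dish floor; smaller parts within 20 mm of where they lay; all released and at rest (all of step 3 and x of hex_key in the frame of tool_dish between -0.05 and 0.05 m and y of hex_key in the frame of tool_dish between -0.035 and 0.035 m and z of hex_key in the frame of tool_dish between 0 and 0.0055 m and angle between hex_key's own z axis and vertical below 0.06 rad and linear speed of each of spacer, lens_blank, retaining_ring, hex_key below 0.02 m/s and distance of each of spacer_small, lens_blank_small, hex_key_small from where it was at the start of the episode below 0.02 m); the robot touches nothing.
It fails at once if a smaller part (spacer, blank or hex key) is moved more than 20 mm (distance of any of spacer_small, lens_blank_small, hex_key_small from where it was at the start of the episode above 0.02 m).
It fails at once if a glass blank is dropped: it falls faster than 0.6 m/s (from some 20 mm) with no finger on it ((linear speed of lens_blank above 0.6 m/s and contact force between the fingers and lens_blank below 0.05 N) or (linear speed of lens_blank_small above 0.6 m/s and contact force between the fingers and lens_blank_small below 0.05 N)).
It also fails if it takes over 93 s, if anything falls off the work surface, if the arm or the gripper's body presses on something with over 40 N, if the wrist force passes 120 N, or if a joint passes its speed limit or range.

## Robot

A 6-joint arm with a two-finger parallel gripper is mounted at the origin on a cart in front of the work surface, level with it; the furniture and walls round the work are solid. World frame = base frame: x ahead of the robot, y to its left, z up, the work surface at z = 0. Lengths are in m, angles in rad, forces in N, time in s.
With the tool pointing down it reaches from about 0.4 to 0.825 m from the base axis. Payload 7 kg.
Tool frame: the origin (TCP) lies at the very end of the fingers, on their centre line; the grasp point (between the pads) lies arm.hold_point_z behind it (arm.hold_point_z is the distance from the TCP to the grasp point, in m); z points along the fingers, y is the line along which they close (so a half turn about z gives the same grasp; the last joint's range is limited). The gripper opens to 88 mm and grips with 3 to 60 N. Pads are 19 mm wide; open, the fingers measure 130 mm over their backs; the gripper's body (78 mm by 193 mm) begins 47 mm behind the grasp point.
Start: joints at [1.452, 0.359, 0.012, 0, -1.224, -0.288], TCP at [0.267, 0.62, 0.227] pointing down, gripper open.
Joint ranges: [-3.07, 3.07], [-1.43, 2.12], [-1.02, 1.25], [-3.03, 1.67], [-3.05, -0], [-3.03, 3.03]. Speed limits (rad/s): [2.39, 2.39, 3.01, 3.14, 3.14, 3.14].

## Interface

Orientations are given as [roll, pitch, yaw] about the fixed x, y, z axes, in that order (R = Rz(yaw) Ry(pitch) Rx(roll)).
In Python, from station import arm gives the robot as it stands.
- The arm moves only by the tool creep_tool, called as name([rows], argument=value, ...), one row to a line, values as JSON. Schema: {"type":"object","properties":{"rows":{"type":"array","items":{"type":"array","prefixItems":[{"type":"number"},{"type":"array","items":{"type":"number"},"minItems":3,"maxItems":3},{"type":"number"}],"minItems":3,"maxItems":3},"minItems":1,"maxItems":20},"grip_n":{"type":"number"},"only":{"type":"string"},"quiet":{"type":"boolean"},"lines":{"type":"string"}},"required":["rows"],"additionalProperties":false}. rows is a list of rows, 1 to 20 of them, each written [opening, [dx, dy, dz], turn]: the finger opening in m, then dx, dy, dz in units of 25 mm, then a turn about the tool's z in units of 0.05 rad; each row is the pose to reach, as a shift and turn from the pose commanded when the call began, along the tool's axes at that moment; what a row does not reach only later rows make up. A row lasts 1/12 s, in which the tool goes at most 0.0417 m and 0.125 rad, less where a joint would pass 70% of its speed; a pose out of reach is approached as far as the arm can. The fingers move at their own pace and stop on an object; grip_n is the grip in N (left out, the last holds). Time passes only in rows, so rows that do not move let the fingers close. The tool returns the time, the measured TCP pose, the force, the opening and the grip force at its end. only (a regular expression) keeps the lines of the reply that match it, lines (a string "A,B") keeps lines A to B, and quiet returns only ok. Input that does not fit is refused with a message, and nothing moves.
- arm.get_state(): the state, without advancing time (a new reading comes with each control period).
- arm.grab_frame(name): name is "scene" or "top" or "wrist"; returns the picture (384x512x3 uint8, red, green, blue); there is no depth.
- arm.camera_params(name): a dict with "fx", "fy", "cx", "cy" (pixels), "D" ([k1, k2, p1, p2, k3] as OpenCV has them; the pictures are not rectified), "T" (4x4, takes a point from camera to world coordinates); the wrist camera has in their place "hand_eye" (4x4, takes a point from camera to tool coordinates, whose origin is the TCP and whose axes are the flange's). Camera axes: x right, y down, z forward; pixel columns grow to the right and rows downward; lengths in m; the calibration is good to about 2 mm. A picture is of the moment at which its call begins: read the wrist's pose just before it. camera_params takes no time and is no camera call.
- arm.job_done(): hands the job in; it is judged then, once.
The state is a dict: "t": time; "q": joint angles; "qd": joint speeds; "joint_efforts": joint torques, N m; "eef_pos": TCP position; "ee_rot": TCP orientation; "force": force on the tool from outside, world axes, zero at the start; "moment": the same for the moment, N m; "width": finger opening in m; "gripper_force": force on a finger pad.
Only numpy, scipy, OpenCV 4.12 (cv2) and the standard library are available. Lean on these libraries where they do the work, as an engineer would, in place of code of your own. Each camera call takes 0.05 s, during which the arm holds its last target. There are 200 camera calls.

## Working session

There is one attempt and no reset: what is moved stays moved. The work goes in short steps, Python scripts to look and compute and a tool call to move; the robot and the scene stay as the last step left them, time stands still between calls to the robot, and variables do not carry over. Pictures are saved under pics/ and viewed, at most 14 in all, crops included, and the job is handed in when it is done.

```bash
ls; mkdir -p pics; python3 - <<'E'
from station import arm
import cv2,numpy as np
s=arm.get_state();print(s['t'],s['eef_pos'],s['ee_rot'],s['width'],arm.hold_point_z)
for n in ['top','scene','wrist']:
    f=arm.grab_frame(n);cv2.imwrite(f'pics/{n}0.png',f[:,:,::-1]);p=arm.camera_params(n)
    print(n,{k:np.round(v,4).tolist() for k,v in p.items()})
E
```

```text
pics
0.0 [0.26689824 0.61944925 0.22561009] [ 3.13989445e+00 -1.52963214e-04 -4.06880585e-01] 0.08787505381740826 0.0188
top {'fx': 480.7198, 'fy': 480.7198, 'cx': 249.9387, 'cy': 190.9026, 'D': [-0.1486, 0.0, 0.0, 0.0, 0.0], 'T': [[-0.0191, -0.993, 0.1167, 0.3925], [-0.9998, 0.0193, 0.0005, -0.062], [-0.0028, -0.1166, -0.9932, 1.0511], [0.0, 0.0, 0.0, 1.0]]}
scene {'fx': 377.9072, 'fy': 377.9072, 'cx': 257.2023, 'cy': 194.3825, 'D': [-0.1266, 0.0, 0.0, 0.0, 0.0], 'T': [[0.5408, -0.529, 0.654, -0.0371], [-0.8408, -0.3191, 0.4372, -0.4149], [-0.0226, -0.7863, -0.6174, 0.5438], [0.0, 0.0, 0.0, 1.0]]}
wrist {'fx': 317.6833, 'fy': 317.6833, 'cx': 257.4916, 'cy': 190.5787, 'D': [-0.011, 0.0, 0.0, 0.0, 0.0], 'hand_eye': [[-0.0008, -0.9609, -0.277, 0.0758], [1.0, -0.0008, -0.0, 0.0013], [-0.0002, -0.277, 0.9609, -0.1587], [0.0, 0.0, 0.0, 1.0]]}
```

View pics/top0.png

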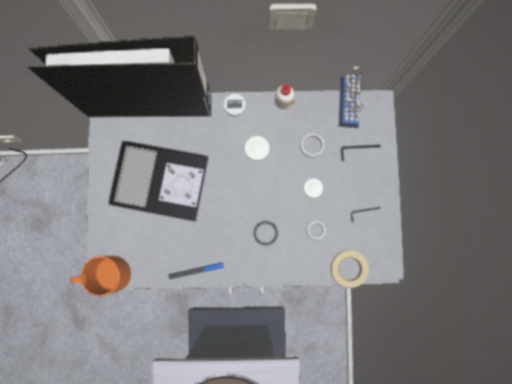

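View pics/scene0.png

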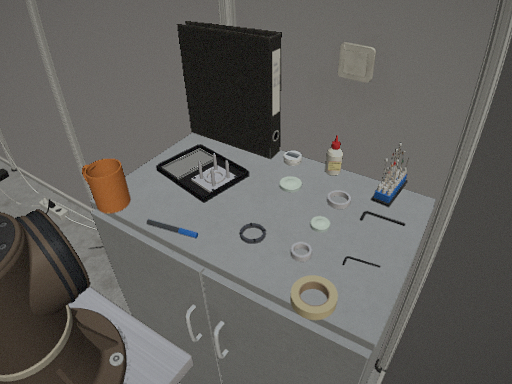

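The top view shows the tray at about (159,181), with the dish at (136,176) and the holder at (182,184). The large blank is at (257,148), large spacer (313,145), retaining ring (265,233) and large key (361,150). The small blank is at (313,188), small spacer (316,230) and small key (366,212). The scene view agrees; a tall binder stands behind the tray.

```bash
cat > h.py <<'E'
from station import arm
import cv2,numpy as np
from scipy.spatial.transform import Rotation as R
def pose():
    s=arm.get_state();T=np.eye(4);T[:3,:3]=R.from_euler('xyz',s['ee_rot']).as_matrix();T[:3,3]=s['eef_pos'];return T
class Cam:
    def __init__(c,n,save=None):
        c.p=arm.camera_params(n);P=pose()
        c.T=P@np.array(c.p['hand_eye']) if n=='wrist' else np.array(c.p['T'])
        c.im=arm.grab_frame(n)[:,:,::-1].copy()
        c.K=np.array([[c.p['fx'],0,c.p['cx']],[0,c.p['fy'],c.p['cy']],[0,0,1.]]);c.D=np.array(c.p['D'],float)
        if save: cv2.imwrite(save,c.im)
    def ray(c,uv):
        q=cv2.undistortPoints(np.array(uv,float).reshape(-1,1,2),c.K,c.D).reshape(-1,2)
        return c.T[:3,3],np.c_[q,np.ones(len(q))]@c.T[:3,:3].T
    def plane(c,uv,z):
        o,d=c.ray(uv);return o+d*((z-o[2])/d[:,2:])
    def px(c,X):
        Ti=np.linalg.inv(c.T);Y=np.atleast_2d(X)@Ti[:3,:3].T+Ti[:3,3]
        return cv2.projectPoints(Y,np.zeros(3),np.zeros(3),c.K,c.D)[0].reshape(-1,2)
def tri(cs,uvs):
    A=np.zeros((3,3));b=np.zeros(3)
    for c,uv in zip(cs,uvs):
        o,d=c.ray([uv]);d=d[0]/np.linalg.norm(d);M=np.eye(3)-np.outer(d,d);A+=M;b+=M@o
    return np.linalg.solve(A,b)
def blob(c,uv,r,k=18,fill=True):
    "centre of the outline differing from the local background nearest uv"
    u,v=map(int,uv);w=c.im[v-r:v+r,u-r:u+r].astype(float)
    bg=np.median(w.reshape(-1,3),0);m=(np.abs(w-bg).max(2)>k).astype(np.uint8)
    m=cv2.morphologyEx(m,cv2.MORPH_CLOSE,np.ones((3,3)))
    cn,_=cv2.findContours(m,cv2.RETR_EXTERNAL,cv2.CHAIN_APPROX_NONE)
    a=max(cn,key=lambda q:cv2.contourArea(cv2.convexHull(q)));return (a.reshape(-1,2)+[u-r,v-r]).astype(float)
E
python3 - <<'E'
from h import *
t=Cam('top');s=Cam('scene')
seed=dict(spacer=((313,145),(339,200),18),lens=((257,148),(290,184),18),ring=((265,233),(253,233),20),key=((361,152),(382,218),28),sp_s=((316,230),(301,252),15),lens_s=((313,188),(320,223),14),key_s=((366,213),(361,262),24))
for n,(a,b,r) in seed.items():
    A=blob(t,a,r);B=blob(s,b,r+4)
    f=lambda P:cv2.minAreaRect(P.astype(np.float32))
    ra,rb=f(A),f(B)
    X=tri([t,s],[ra[0],rb[0]]);W=f(t.plane(A,0.008)[:,:2]*1000)
    print(n,np.round(ra[0],1),np.round(rb[0],1),'tri',np.round(X,4),'size',np.round(W[1],1),'ang',round(W[2],1),'top@8mm',np.round(W[0],1))
E
```

```text
spacer [312.4 145.4] [337.8 197.7] tri [ 0.6129 -0.2004  0.0102] size [48.1 50.7] ang 81.8 top@8mm [ 613.9 -201.8]
lens [256.5 147.5] [290.2 182.6] tri [ 0.6115 -0.0776  0.0065] size [55.3 51.9] ang 88.9 top@8mm [611.4 -77.8]
ring [265.5 232.5] [252.3 233.3] tri [ 0.4234 -0.0929  0.0017] size [54.2 54.1] ang 88.9 top@8mm [423.8 -93.4]
key [358.4 147.2] [391.5 196.5] tri [ 0.6022 -0.304   0.0613] size [33.4 97.8] ang 19.7 top@8mm [ 608.3 -304.8]
sp_s [316.8 229.3] [300.  249.7] tri [ 0.4271 -0.2027  0.01  ] size [36.8 35.5] ang 43.2 top@8mm [ 428.4 -204.9]
lens_s [313.  187.5] [319.5 223. ] tri [ 0.5197 -0.1992  0.0054] size [39.7 42.1] ang 88.1 top@8mm [ 519.9 -199.8]
key_s [363.8 210.5] [361.2 261.4] tri [ 4.673e-01 -3.118e-01  2.000e-04] size [22.6 72.2] ang 23.8 top@8mm [ 466.9 -310.3]
```

```bash
python3 - <<'E'
from h import *
t=Cam('top')
g=t.im[135:228,100:215].max(2);m=(g<60).astype(np.uint8)
cn,_=cv2.findContours(m,0,1);a=max(cn,key=cv2.contourArea).reshape(-1,2)+[100,135]
W=cv2.minAreaRect((t.plane(a,0.017)[:,:2]*1000).astype(np.float32));print(W)
g=t.im[:,:,:].max(2)
print('holder~',t.plane([[182,184]],0.014),'dish~',t.plane([[136,176]],0.008))
P=pose();H=t.plane([[182,184]],0.14)[0];X=t.plane([[182,184]],0.014)[0];X[2]=0.15
print('to holder, tool axes',P[:3,:3].T@(X-P[:3,3]))
E
```

```text
((546.9708251953125, 161.43087768554688), (147.3612518310547, 140.24281311035156), 77.88426208496094)
holder~ [[0.5323808  0.08658993 0.014     ]] dish~ [[0.55313732 0.19008843 0.008     ]]
to holder, tool axes [0.45464774 0.38460307 0.07649558]
```

Careful with the scale: shifts go in units of 25 mm and turns go in units of 0.05 rad. That gives: 0.07 m is 2.8, 0.454 m is 18.16, 2.94 rad is 58.8.

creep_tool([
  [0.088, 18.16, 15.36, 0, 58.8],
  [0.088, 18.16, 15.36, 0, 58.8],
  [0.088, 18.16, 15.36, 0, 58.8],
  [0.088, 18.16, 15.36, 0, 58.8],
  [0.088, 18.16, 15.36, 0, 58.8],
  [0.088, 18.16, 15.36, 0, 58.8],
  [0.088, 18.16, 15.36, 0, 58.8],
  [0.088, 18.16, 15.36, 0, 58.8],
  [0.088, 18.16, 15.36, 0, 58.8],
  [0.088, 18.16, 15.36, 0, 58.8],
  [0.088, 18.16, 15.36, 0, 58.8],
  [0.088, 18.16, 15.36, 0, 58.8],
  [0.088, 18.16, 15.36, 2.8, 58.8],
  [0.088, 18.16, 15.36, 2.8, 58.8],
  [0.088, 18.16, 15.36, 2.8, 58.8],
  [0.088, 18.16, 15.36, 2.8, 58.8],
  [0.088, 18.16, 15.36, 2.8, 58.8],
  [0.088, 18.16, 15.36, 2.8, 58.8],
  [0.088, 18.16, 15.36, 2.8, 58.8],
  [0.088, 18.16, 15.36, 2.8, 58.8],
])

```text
refused: rows[0]: [0.088, 18.16, 15.36, 0, 58.8] is too long (schema: maxItems 3). Nothing was moved.
```

I used the wrong layout. The manual says rows with the three-number parts in brackets of their own; once more.

creep_tool([
  [0.088, [18.16, 15.36, 0], 58.8],
  [0.088, [18.16, 15.36, 0], 58.8],
  [0.088, [18.16, 15.36, 0], 58.8],
  [0.088, [18.16, 15.36, 0], 58.8],
  [0.088, [18.16, 15.36, 0], 58.8],
  [0.088, [18.16, 15.36, 0], 58.8],
  [0.088, [18.16, 15.36, 0], 58.8],
  [0.088, [18.16, 15.36, 0], 58.8],
  [0.088, [18.16, 15.36, 0], 58.8],
  [0.088, [18.16, 15.36, 0], 58.8],
  [0.088, [18.16, 15.36, 0], 58.8],
  [0.088, [18.16, 15.36, 0], 58.8],
  [0.088, [18.16, 15.36, 2.8], 58.8],
  [0.088, [18.16, 15.36, 2.8], 58.8],
  [0.088, [18.16, 15.36, 2.8], 58.8],
  [0.088, [18.16, 15.36, 2.8], 58.8],
  [0.088, [18.16, 15.36, 2.8], 58.8],
  [0.088, [18.16, 15.36, 2.8], 58.8],
  [0.088, [18.16, 15.36, 2.8], 58.8],
  [0.088, [18.16, 15.36, 2.8], 58.8],
])

```text
t: 1.97
eef_pos: [0.5321, 0.0874, 0.1565]
ee_rot: [-3.142, -0.0, -2.913]
force: [0.6, 0.0, 0.5]
width: 0.0874
gripper_force: 0.0
```

```bash
python3 - <<'E'
from h import *
c=Cam('wrist','pics/w1.png');s=arm.get_state();print(s['t'],s['eef_pos'],s['ee_rot'],s['q'])
E
```

```text
2.0167 [0.53208218 0.08746803 0.15654467] [ 3.14152464e+00 -5.46192176e-05 -2.92273729e+00] [ 5.26529226e-01  1.94786178e-01 -3.86137343e-01 -9.73247594e-05
 -9.89904264e-01 -1.87841678e+00]
```

View pics/w1.png

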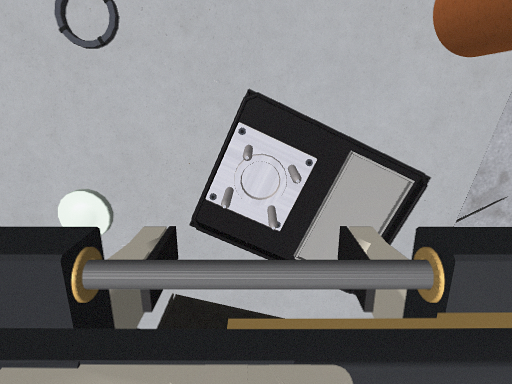

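creep_tool([
  [0.088, [0, 0, 0], 8.8],
  [0.088, [0, 0, 0], 8.8],
  [0.088, [0, 0, 0], 8.8],
  [0.088, [0, 0, 0], 8.8],
  [0.088, [0, 0, 0], 8.8],
])

```text
t: 2.43
eef_pos: [0.5321, 0.0876, 0.1566]
ee_rot: [3.141, 0.0, 2.936]
force: [-0.4, 0.0, 0.4]
width: 0.0875
gripper_force: 0.0
```

```bash
python3 - <<'E'
from h import *
c=Cam('wrist');u=c.im[110:250,180:360];cv2.imwrite('pics/w2.png',cv2.resize(u,None,fx=4,fy=4,interpolation=2))
m=((u.min(2)>165)).astype(np.uint8);cv2.imwrite('pics/m.png',m*255)
c2,_=cv2.findContours(m,0,1);
for q in c2:
    if cv2.contourArea(q)>300: print(cv2.minAreaRect(q+np.array([180,110])))
E
```

```text
((260.0, 177.5), (83.0, 86.0), 90.0)
((346.493408203125, 175.5995635986328), (31.53000831604004, 119.1355209350586), 3.8140745162963867)
((258.5, 179.5), (139.0, 157.0), 90.0)
```

View pics/w2.png

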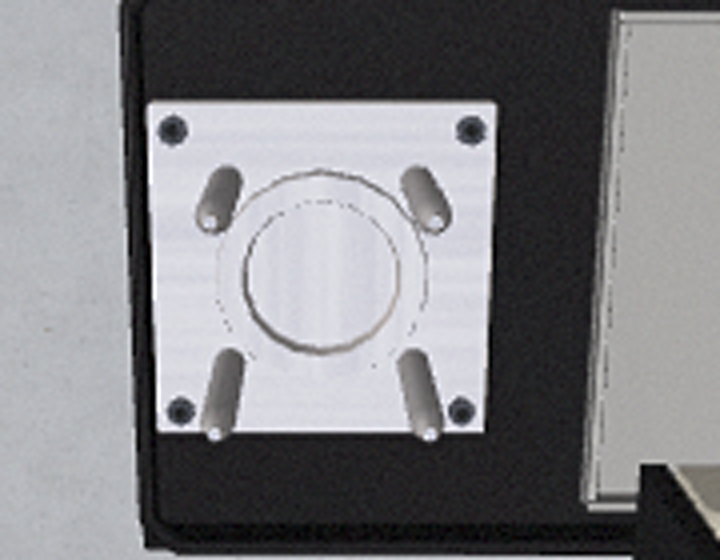

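The crop shows the plate square to the image, with corners (crop px) at (148,101), (497,101), (158,432) and (485,432). The post tips are at (210,222), (440,222), (215,434) and (430,434).

```bash
cp pics/w2.png pics/keep.png; python3 - <<'E'
from h import *
import json
c=Cam('wrist');json.dump(c.T.tolist(),open('T1.json','w'))
k=np.array([[148,101],[497,101],[158,432],[485,432]])/4+[180-.4,110-.4]
t=np.array([[210,222],[440,222],[215,434],[430,434]])/4+[180-.4,110-.4]
A=c.plane(k,.011);B=c.plane(t,.061)
for Q in (A,B):
    print(Q.mean(0).round(4),'sides',[round(1e3*np.linalg.norm(Q[i]-Q[j]),1) for i,j in((0,1),(2,3),(0,2),(1,3))],'yaw',[round(np.arctan2(*(Q[i]-Q[j])[1::-1]),4) for i,j in((0,1),(2,3),(0,2),(1,3))])
E
```

```text
[0.5329 0.0885 0.011 ] sides [np.float64(82.8), np.float64(83.6), np.float64(83.8), np.float64(83.8)] yaw [np.float64(-1.7728), np.float64(-1.7729), np.float64(2.9344), np.float64(2.9432)]
[0.533  0.0884 0.061 ] sides [np.float64(46.8), np.float64(45.9), np.float64(46.1), np.float64(46.1)] yaw [np.float64(-1.7728), np.float64(-1.7729), np.float64(2.9405), np.float64(2.9211)]
```

creep_tool([
  [0.088, [0, -1.2, 0], 0],
  [0.088, [0, -2.4, 0], 0],
  [0.088, [0, -2.4, 0], 0],
])

```text
t: 2.78
eef_pos: [0.5182, 0.0259, 0.1564]
ee_rot: [-3.141, -0.001, 2.939]
force: [0.3, -0.1, -0.8]
width: 0.0876
gripper_force: 0.0
```

```bash
python3 - <<'E'
from h import *
c=Cam('wrist');import json;json.dump(c.T.tolist(),open('T2.json','w'))
p=c.px([.53,.087,.03])[0].astype(int);print(p)
x,y=p-[90,70];u=c.im[y:y+140,x:x+180];print(x,y);cv2.imwrite('pics/w3.png',cv2.resize(u,None,fx=4,fy=4,interpolation=2))
E
```

```text
[326 181]
236 111
```

View pics/w3.png

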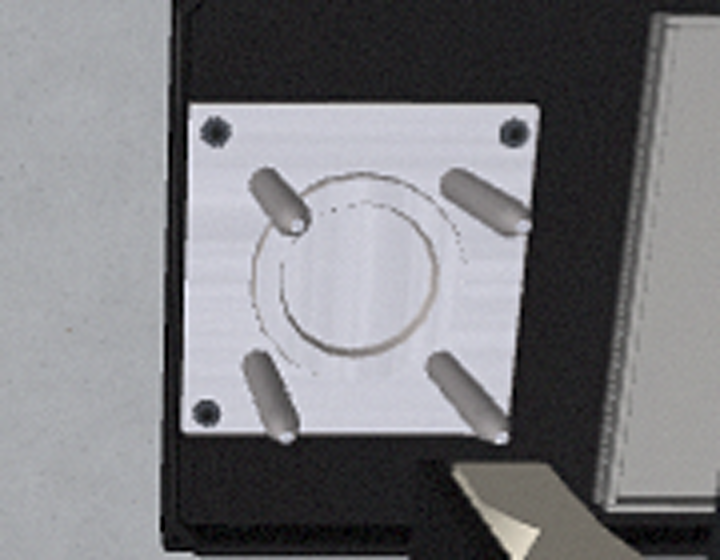

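Second view: corners (190,103), (539,103), (181,434), (510,434); tips (299,226), (523,226), (287,436), (501,436). I'll triangulate these and move on to view the spacer.

Scaled: -0.139 m is -5.56, -0.202 m is -8.08.

creep_tool([
  [0.088, [-5.56, -8.08, 0], 0],
  [0.088, [-5.56, -8.08, 0], 0],
  [0.088, [-5.56, -8.08, 0], 0],
  [0.088, [-5.56, -8.08, 0], 0],
  [0.088, [-5.56, -8.08, 0], 0],
  [0.088, [-5.56, -8.08, 0], 0],
  [0.088, [-5.56, -8.08, 0], 0],
  [0.088, [-5.56, -8.08, 0], 0],
])

```text
t: 3.5
eef_pos: [0.6152, -0.1988, 0.1555]
ee_rot: [-3.141, -0.001, 2.936]
force: [-0.8, -0.1, -0.1]
width: 0.0871
gripper_force: 0.0
```

```bash
cat >> h.py <<'E'
def goto(x,y,z,yaw=None):
    "tool-axes shift to a world point"
    P=pose();s=arm.get_state();d=P[:3,:3].T@(np.array([x,y,z])-P[:3,3])
    w=None if yaw is None else round(-((yaw-s['ee_rot'][2]+np.pi)%(2*np.pi)-np.pi),4)
    print('t',round(s['t'],2),'shift',d.round(4),'turn',w,'yaw',s['ee_rot'][2].round(4))
E
python3 - <<'E'
from h import *
import json
a,b,c=Cam('wrist'),Cam('wrist'),Cam('wrist','pics/w4.png')
a.T=np.array(json.load(open('T1.json')));b.T=np.array(json.load(open('T2.json')))
f=lambda L,o:np.array(L)/4+np.array(o)-.4
k1=f([[148,101],[497,101],[158,432],[485,432],[210,222],[440,222],[215,434],[430,434]],[180,110])
k2=f([[190,103],[539,103],[181,434],[510,434],[299,226],[523,226],[287,436],[501,436]],[236,111])
X=np.array([tri([a,b],[p,q]) for p,q in zip(k1,k2)]);print(X[:4].mean(0),X[4:].mean(0),X[:,2].round(4))
for n,q in dict(sp=(.613,-.2005,.007),lens=(.6115,-.0776,.005)).items():print(n,c.px(q))
goto(.613,-.2005,.1)
E
```

```text
[0.53293044 0.08834253 0.01066123] [0.53332564 0.0884855  0.06036898] [0.01   0.0107 0.0095 0.0124 0.0628 0.0583 0.0605 0.0599]
sp [[255.05944698 175.57116089]]
lens [[377.5541874  148.82461537]]
t 3.65 shift [ 0.0008 -0.0045  0.0565] turn None yaw 2.9383
```

View pics/w4.png

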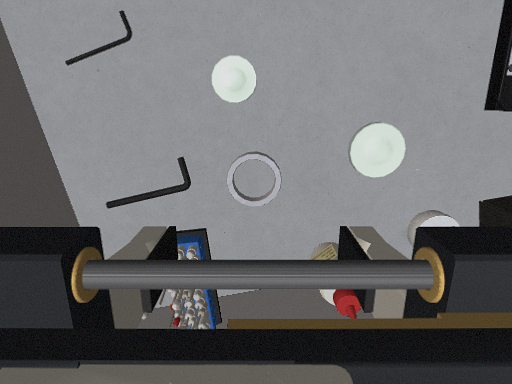

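The large spacer is at about (254,180), the large blank at (377,150) and the small blank at (234,79). The large key spans (107,205) to (188,185) with its tip at (182,158). Nothing stands within finger reach of the spacer.

```bash
cat >> h.py <<'E'
def disc(c,xy,h,r=.027,k=18,win=42,thr=None):
    "disc of radius r, height h near xy: centre from the extremes of its outline along tool x/y (top rim; foot toward the nadir)"
    p=c.px([*xy,h/2])[0];A=blob(c,p,win,k);P=pose()[:3,:3];ex,ey=P[:2,0],P[:2,1]
    T=c.plane(A,h)[:,:2];B=c.plane(A,0)[:,:2]
    cy=(np.max(T@ey)+np.min(T@ey))/2;a=np.min(T@ex)+r;b=np.max(B@ex)-r
    print('size y',round(1e3*np.ptp(T@ey),1),'x from far/near rim',(a*1e3).round(1),(b*1e3).round(1))
    return (a+b)/2*ex+cy*ey,A
E
python3 - <<'E'
from h import *
c=Cam('wrist');t=Cam('top')
for n,q,h in (('sp',(.613,-.2005),.014),('lens',(.6115,-.0776),.010)):
    # which side is the nadir
    P=pose();print(n,'nadir dx',(P[:3,:3].T@(np.r_[q,0]-c.T[:3,3]))[0].round(3))
    X,A=disc(c,q,h);ra=cv2.minAreaRect(A.astype(np.float32));B=blob(t,t.px([*q,h/2])[0],17);rb=cv2.minAreaRect(B.astype(np.float32))
    print(X.round(4),'px',np.round(ra[0],1),'tri',tri([c,t],[ra[0],rb[0]]).round(4))
E
```

```text
sp nadir dx -0.073
size y 53.8 x from far/near rim -642.5 -644.4
[ 0.6154 -0.2021] px [253.5 178. ] tri [ 0.6443 -0.2082 -0.0759]
lens nadir dx -0.047
size y 55.3 x from far/near rim -614.8 -616.1
[ 0.6117 -0.0808] px [375.7 149.2] tri [ 0.6171 -0.0725 -0.0138]
```

creep_tool([
  [0.08, [-0.04, -0.12, 1.2], 0],
  [0.08, [-0.04, -0.12, 2.4], 0],
  [0.08, [-0.04, -0.12, 2.4], 0],
  [0.08, [-0.04, -0.12, 2.4], 0],
])

```text
t: 4.08
eef_pos: [0.6142, -0.1995, 0.0959]
ee_rot: [-3.141, -0.003, 2.938]
force: [0.5, 0.3, 0.7]
width: 0.0801
gripper_force: 0.0
```

```bash
python3 - <<'E'
from h import *
c=Cam('wrist','pics/w5.png')
X,A=disc(c,(.6154,-.2021),.014,win=50)
ra=cv2.minAreaRect(A.astype(np.float32));print(X.round(4),ra)
# height from size: rim width in px vs 54 mm
f=c.plane(A,.014)[:,:2];print(pose()[:3,3])
goto(X[0],X[1],.003,2.937)
E
```

```text
size y 53.4 x from far/near rim -642.6 -644.6
[ 0.6154 -0.2023] ((256.5, 196.0), (66.0, 67.0), 90.0)
[ 0.61556745 -0.19983937  0.09759881]
t 4.13 shift [-0.0003 -0.0023  0.0946] turn 0.0012 yaw 2.9382
```

Scaled: 0.093 m is 3.72, 0.075 m is 3.

creep_tool([
  [0.08, [0, -0.08, 1.6], 0],
  [0.08, [0, -0.08, 3], 0],
  [0.08, [0, -0.08, 3.72], 0],
  [0.08, [0, -0.08, 3.72], 0],
  [0.08, [0, -0.08, 3.72], 0],
  [0.04, [0, -0.08, 3.72], 0],
  [0.04, [0, -0.08, 3.72], 0],
  [0.04, [0, -0.08, 3.72], 0],
  [0.04, [0, -0.08, 3.72], 0],
  [0.04, [0, -0.08, 3.72], 0],
  [0.04, [0, -0.08, 3.72], 0],
  [0.04, [0, -0.08, 3.72], 0],
], grip_n=20)

```text
t: 5.13
eef_pos: [0.6153, -0.2024, 0.0045]
ee_rot: [3.142, 0.001, 2.937]
force: [-0.6, 2.1, 6.2]
width: 0.0529
gripper_force: 20.0
```

```bash
python3 -c "
from h import *
s=arm.get_state();print(s['width'],s['gripper_force'],s['eef_pos'])"
```

```text
0.05292009846002717 20.000851009972394 [ 0.61528481 -0.20235102  0.00453712]
```

creep_tool([
  [0.04, [0, 0, -1.6], 0],
  [0.04, [0, 0, -3.2], 0],
  [0.04, [0.68, 1.32, -4], 0],
  [0.04, [1.36, 2.64, -4], 0],
  [0.04, [2.04, 3.96, -4], 0],
  [0.04, [2.76, 5.28, -4], 0],
  [0.04, [3.48, 6.64, -4], 0],
  [0.04, [4.2, 8, -4], 0],
  [0.04, [4.88, 9.4, -4], 0],
  [0.04, [5.58, 10.72, -4], 0],
  [0.04, [5.58, 10.72, -4], 0],
  [0.04, [5.58, 10.72, -4], 0],
])

```text
t: 6.13
eef_pos: [0.5323, 0.0904, 0.1038]
ee_rot: [3.141, 0.0, 2.94]
force: [0.3, -0.7, -0.9]
width: 0.053
gripper_force: 20.0
```

```bash
python3 - <<'E'
from h import *
P=pose();c=Cam('wrist','pics/w6.png');z=P[2,3]+.010
print('px of expected top rim L,R,far,near',c.px([(P@[a,b,-.0105,1])[:3] for a,b in((0,-.027),(0,.027),(-.027,0),(.027,0))]).round(1).tolist())
goto(.5331,.0884,.021,2.937);print(arm.get_state()['gripper_force'])
cv2.imwrite('pics/w6.png',cv2.resize(c.im[100:300,130:390],None,fx=3,fy=3)[:600,:780])
E
```

```text
px of expected top rim L,R,far,near [[207.9, 249.2], [313.1, 249.1], [260.4, 294.8], [260.6, 199.0]]
t 6.18 shift [-0.0008 -0.0007  0.0826] turn 0.0015 yaw 2.9385
19.99980936292559
```

View pics/w6.png

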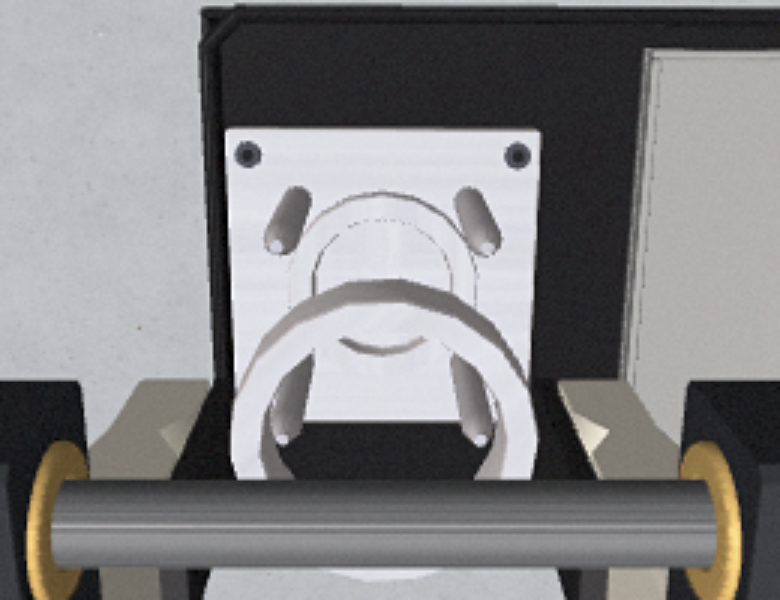

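The held ring's rim spans columns 231–538 and its near edge is at row 302 (crop px). The post tips are at (275,246), (487,246), (283,440) and (481,440), so it is centred within about 0.5 mm in y. I'll check the pose noise and redo the measurement with averaged readings.

```bash
python3 - <<'E'
from h import *
L=[arm.get_state()['eef_pos'] for _ in range(5)];print(np.std(L,0))
M=[]
for i in range(6):
    arm.grab_frame('wrist');s=arm.get_state();M.append(np.r_[s['eef_pos'],s['ee_rot'][2]])
M=np.array(M);print(M.mean(0).round(4),M.std(0).round(4))
c=Cam('wrist');c.T=np.r_[c.T[:3],[[0,0,0,1]]]
Rm=R.from_euler('xyz',[np.pi,0,M[:,3].mean()]).as_matrix();T=np.eye(4);T[:3,:3]=Rm;T[:3,3]=M.mean(0)[:3]
c.T=T@np.array(c.p['hand_eye'])
k=np.array([[275,246],[487,246],[283,440],[481,440]])/3+[129.7,99.7]
X=c.plane(k,.061);print(X.mean(0),T[:3,:3].T@(X.mean(0)-T[:3,3]))
print(c.px([(T@[a,b,-.0105,1])[:3] for a,b in((0,-.027),(0,.027),(-.027,0),(.027,0))]).round(1).tolist())
E
```

```text
[0.00000000e+00 0.00000000e+00 1.38777878e-17]
[0.5329 0.0876 0.1035 2.9353] [0.0001 0.0004 0.0001 0.0009]
[0.53358793 0.0854734  0.061     ] [-0.00116183 -0.00196837  0.04245937]
[[207.9, 249.1], [313.1, 249.1], [260.4, 294.8], [260.6, 198.9]]
```

```bash
python3 - <<'E'
from h import *
p=arm.camera_params('wrist');np.set_printoptions(precision=5,suppress=True);print(np.array(p['hand_eye']),p['cx'],p['cy'],p['fx'],p['D'])
H=np.array(p['hand_eye']);print(np.linalg.inv(H)@[0,0,-.0105,1])
E
```

```text
[[-0.00076 -0.96082 -0.27716  0.074  ]
 [ 1.      -0.00067 -0.0004  -0.00145]
 [ 0.0002  -0.27716  0.96082 -0.15869]
 [ 0.       0.       0.       1.     ]] 257.4916007370789 190.57873137474718 317.6833294656176 [-0.01101  0.       0.       0.       0.     ]
[0.00154 0.03003 0.1629  1.     ]
```

```bash
cat > cp.py <<'E'
from station import arm
import numpy as np
np.set_printoptions(precision=5,suppress=True)
A=np.array([arm.camera_params('wrist')['hand_eye'] for _ in range(200)])
print(A.mean(0)[:3,3],A.std(0)[:3,3],arm.camera_params('top')['T'][0])
E
for i in 1 2 3 ; do python3 cp.py; done
```

```text
[ 0.074   -0.00145 -0.15869] [0. 0. 0.] [-0.0191  -0.99299  0.11666  0.39252]
[ 0.074   -0.00145 -0.15869] [0. 0. 0.] [-0.0191  -0.99299  0.11666  0.39252]
[ 0.074   -0.00145 -0.15869] [0. 0. 0.] [-0.0191  -0.99299  0.11666  0.39252]
```

Scaled: 0.07 m is 2.8, -0.0012 m is -0.048.

creep_tool([
  [0.04, [-0.048, -0.032, 1.2], 0],
  [0.04, [-0.048, -0.032, 1.8], 0],
  [0.04, [-0.048, -0.032, 2.2], 0],
  [0.04, [-0.048, -0.032, 2.52], 0],
  [0.04, [-0.048, -0.032, 2.8], 0],
  [0.04, [-0.048, -0.032, 2.8], 0],
])

```text
t: 7.03
eef_pos: [0.5334, 0.0873, 0.0323]
ee_rot: [-3.141, -0.001, 2.936]
force: [0.9, 3.0, -4.1]
width: 0.053
gripper_force: 19.7
```

```bash
python3 -c "
from h import *
s=arm.get_state();print(s['width'],s['gripper_force'],s['eef_pos'],s['force'],s['moment'])"
```

```text
0.052963661142408296 19.705874629798927 [0.53342028 0.08730037 0.03229181] [ 0.94027839  2.96158043 -4.06898423] [ 1.44923703 -0.0939261   0.01233833]
```

Scaled: 0.0105 m is 0.42, 0.008 m is 0.32.

creep_tool([
  [0.04, [0, 0, 0.16], 0],
  [0.04, [0, 0, 0.32], 0],
  [0.04, [0, 0, 0.42], 0],
  [0.04, [0, 0, 0.42], 0],
])

```text
t: 7.37
eef_pos: [0.5364, 0.0883, 0.0256]
ee_rot: [3.139, 0.005, 2.938]
force: [-1.0, 2.5, 9.2]
width: 0.053
gripper_force: 20.1
```

```bash
python3 -c "
from h import *
s=arm.get_state();print(s['eef_pos'],s['force'])"
```

```text
[0.53638471 0.08827346 0.02560825] [-1.04116559  2.47833959  9.16275628]
```

creep_tool([
  [0.04, [0, 0, 0], 0],
  [0.04, [0, 0, 0], 0],
  [0.04, [0, 0, 0], 0],
])

```text
t: 7.62
eef_pos: [0.5364, 0.0884, 0.0254]
ee_rot: [3.139, 0.005, 2.938]
force: [0.5, 2.3, 10.1]
width: 0.0532
gripper_force: 20.1
```

```bash
python3 - <<'E'
from h import *
s=arm.get_state();print(s['eef_pos'],s['force'],s['moment'])
c=Cam('wrist');cv2.imwrite('pics/w7.png',cv2.resize(c.im[150:380,130:390],None,fx=2.6,fy=2.6))
E
```

```text
[0.53639136 0.0883755  0.02538878] [ 0.47765282  2.29977739 10.07070761] [ 0.84798066 -0.17869644  0.01572982]
```

View pics/w7.png

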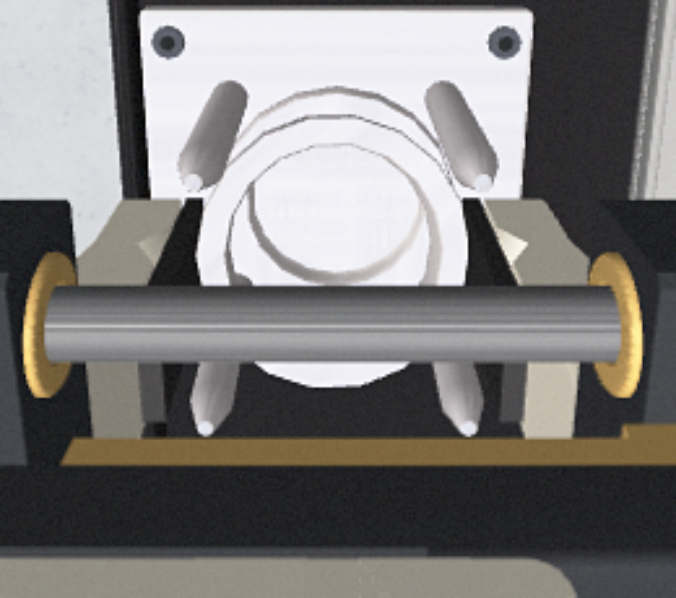

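The spacer is between the posts but 4 mm high with 10 N on it. Tips are at crop (193,183), (483,183), (205,428) and (470,428); the ring spans columns 197–467 and rows 115–386. I'll work out ring against posts in the tool frame.

```bash
cat >> h.py <<'E'
def intool(uv,zt):
    "wrist pixels onto the plane tool-z = zt, in tool coordinates (mm)"
    p=arm.camera_params('wrist');H=np.array(p['hand_eye']);K=np.array([[p['fx'],0,p['cx']],[0,p['fy'],p['cy']],[0,0,1.]])
    q=cv2.undistortPoints(np.array(uv,float).reshape(-1,1,2),K,np.array(p['D'])).reshape(-1,2)
    d=np.c_[q,np.ones(len(q))]@H[:3,:3].T;return ((H[:3,3]+d*((zt-H[2,3])/d[:,2:]))*1e3).round(1)
E
python3 - <<'E'
from h import *
f=lambda L:np.array(L)/2.6+[129.7,149.7]
print('hand_eye t',np.array(arm.camera_params('wrist')['hand_eye'])[:3,3])
t=intool(f([[193,183],[483,183],[205,428],[470,428]]),-.0356);print(t.tolist(),t.mean(0))
for z in (-.0095,-.0105,-.0135):
    r=intool(f([[197,250],[467,250],[332,115],[332,386]]),z);print(z,r.tolist())
E
```

```text
hand_eye t [ 0.07400491 -0.00145298 -0.15869086]
[[25.8, -23.7, -35.6], [25.8, 22.5, -35.6], [-20.1, -23.8, -35.6], [-20.2, 22.6, -35.6]] [  2.825  -0.6   -35.6  ]
-0.0095 [[1.4, -28.3, -9.5], [1.3, 25.1, -9.5], [29.3, -1.6, -9.5], [-29.8, -1.6, -9.5]]
-0.0105 [[1.8, -28.1, -10.5], [1.8, 25.0, -10.5], [29.6, -1.6, -10.5], [-29.1, -1.6, -10.5]]
-0.0135 [[3.3, -27.6, -13.5], [3.3, 24.4, -13.5], [30.5, -1.6, -13.5], [-27.0, -1.6, -13.5]]
```

The ring has tilted about the finger axis, near side low, and the pressing has deflected the arm. I'll relieve the load, recentre slightly, and open so it settles flat between the posts.

Careful with the scale: shifts go in units of 25 mm and turns go in units of 0.05 rad. That gives: -0.004 m is -0.16, -0.002 m is -0.08.

creep_tool([
  [0.04, [0, 0.02, -0.08], 0],
  [0.04, [0, 0.02, -0.16], 0],
  [0.04, [0, 0.02, -0.16], 0],
  [0.056, [0, 0.02, -0.16], 0],
  [0.06, [0, 0.02, -0.16], 0],
  [0.064, [0, 0.02, -0.16], 0],
  [0.064, [0, 0.02, -0.16], 0],
])

```text
t: 8.25
eef_pos: [0.5336, 0.0877, 0.0268]
ee_rot: [-3.141, -0.001, 2.936]
force: [0.1, -0.5, -0.3]
width: 0.0635
gripper_force: 0.0
```

```bash
python3 - <<'E'
from h import *
s=arm.get_state();print(s['eef_pos'],s['force'],s['moment'])
c=Cam('wrist');cv2.imwrite('pics/w8.png',cv2.resize(c.im[150:380,130:390],None,fx=2.6,fy=2.6))
E
```

```text
[0.53362122 0.08768603 0.02680312] [ 0.10587626 -0.54387838 -0.28459115] [ 0.0399236  -0.16537661  0.01534899]
```

View pics/w8.png

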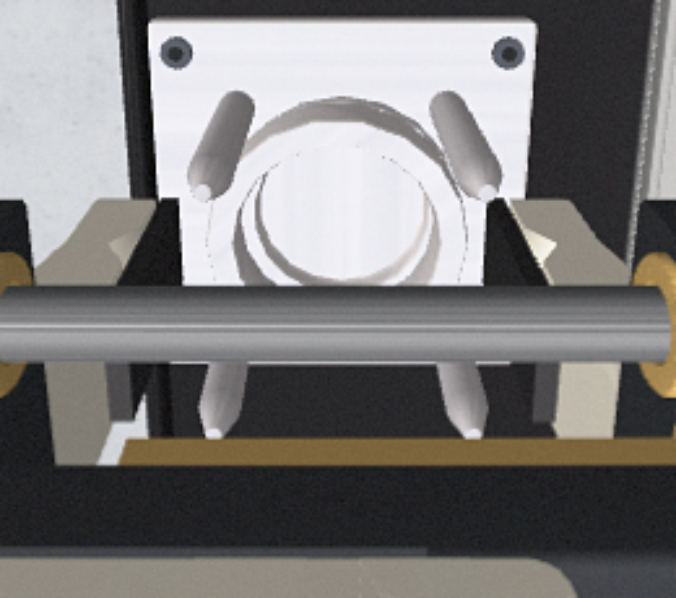

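The spacer now looks flat on the seat (columns 207–467), with tips at (202,193), (488,193), (214,434) and (473,434). I'll compute the post centre in the tool frame.

```bash
python3 - <<'E'
from h import *
f=lambda L:np.array(L)/2.6+[129.7,149.7]
t=intool(f([[202,193],[488,193],[214,434],[473,434]]),-.0342);print(t.tolist(),t.mean(0))
print(intool(f([[207,240],[467,240],[337,122]]),-.0042).tolist())
goto(.6117,-.0808,.12)
E
```

```text
[[23.5, -22.6, -34.2], [23.5, 23.7, -34.2], [-22.4, -22.5, -34.2], [-22.5, 23.4, -34.2]] [  0.525   0.5   -34.2  ]
[[1.0, -27.1, -4.2], [1.0, 26.0, -4.2], [26.2, -0.6, -4.2]]
t 8.3 shift [-0.1107 -0.1491 -0.0931] turn None yaw 2.9363
```

Scaled: -0.07 m is -2.8, -0.149 m is -5.96.

creep_tool([
  [0.064, [0, 0, -1.6], 0],
  [0.064, [0, 0, -3], 0],
  [0.075, [-0.8, -1.08, -3.2], 0],
  [0.08, [-1.8, -2.4, -3.2], 0],
  [0.08, [-2.8, -3.72, -3.2], 0],
  [0.08, [-3.8, -5.04, -3.2], 0],
  [0.08, [-4.44, -5.96, -3.2], 0],
  [0.08, [-4.44, -5.96, -3.2], 0],
  [0.08, [-4.44, -5.96, -3.2], 0],
  [0.08, [-4.44, -5.96, -3.2], 0],
])

```text
t: 9.13
eef_pos: [0.6117, -0.0807, 0.1066]
ee_rot: [-3.141, -0.001, 2.935]
force: [0.2, 0.7, 0.1]
width: 0.0803
gripper_force: 0.0
```

```bash
python3 - <<'E'
from h import *
c=Cam('wrist');print(pose()[:3,3])
X,A=disc(c,(.6117,-.0808),.010,win=50)
ra=cv2.minAreaRect(A.astype(np.float32));print(X.round(4),ra)
goto(X[0],X[1],.003,2.937)
E
```

```text
[ 0.61172915 -0.08013858  0.10681172]
size y 52.9 x from far/near rim -614.2 -616.1
[ 0.6117 -0.0798] ((260.5, 189.0), (62.0, 63.0), 90.0)
t 9.18 shift [-0.      0.0004  0.1038] turn -0.0005 yaw 2.9365
```

Scaled: 0.103 m is 4.12, 0.095 m is 3.8.

creep_tool([
  [0.08, [0, 0.04, 1.6], 0],
  [0.08, [0, 0.04, 3.2], 0],
  [0.08, [0, 0.04, 3.8], 0],
  [0.08, [0, 0.04, 4.12], 0],
  [0.08, [0, 0.04, 4.12], 0],
  [0.08, [0, 0.04, 4.12], 0],
  [0.04, [0, 0.04, 4.12], 0],
  [0.04, [0, 0.04, 4.12], 0],
  [0.04, [0, 0.04, 4.12], 0],
  [0.04, [0, 0.04, 4.12], 0],
  [0.04, [0, 0.04, 4.12], 0],
  [0.04, [0, 0.04, 4.12], 0],
  [0.04, [0, 0.04, 4.12], 0],
], grip_n=20)

```text
t: 10.27
eef_pos: [0.6129, -0.0795, 0.0048]
ee_rot: [3.141, 0.001, 2.937]
force: [0.0, 1.3, 5.3]
width: 0.0521
gripper_force: 20.0
```

```bash
python3 - <<'E'
from h import *
goto(.5333,.0889,.11,2.937);print(arm.get_state()['force'])
E
```

```text
t 10.27 shift [ 0.1121  0.1487 -0.1053] turn -0.0005 yaw 2.9365
[0.0319661  1.29417737 5.34350228]
```

Scaled: 0.11 m is 4.4, 0.1485 m is 5.94.

creep_tool([
  [0.04, [0, 0, -1.2], 0],
  [0.04, [0, 0, -2.6], 0],
  [0.04, [0.6, 0.8, -3.6], 0],
  [0.04, [1.52, 2, -4], 0],
  [0.04, [2.4, 3.2, -4], 0],
  [0.04, [3.32, 4.4, -4], 0],
  [0.04, [4, 5.32, -4], 0],
  [0.04, [4.44, 5.94, -4], 0],
  [0.04, [4.44, 5.94, -4], 0],
  [0.04, [4.44, 5.94, -4], 0],
  [0.04, [4.44, 5.94, -4], 0],
])

```text
t: 11.18
eef_pos: [0.534, 0.0882, 0.104]
ee_rot: [-3.141, -0.0, 2.937]
force: [-0.3, -1.1, -0.2]
width: 0.0518
gripper_force: 20.0
```

```bash
python3 - <<'E'
from h import *
c=Cam('wrist');cv2.imwrite('pics/w9.png',cv2.resize(c.im[130:330,130:390],None,fx=3,fy=3))
s=arm.get_state();print(s['eef_pos'],s['width'],s['force']);goto(.5333,.0889,.1,2.937)
E
```

```text
[0.53410312 0.08788287 0.10389516] 0.052053046121972306 [-0.10639669  0.12324349 -1.21749087]
t 11.23 shift [0.001  0.0008 0.0039] turn -0.001 yaw 2.936
```

View pics/w9.png

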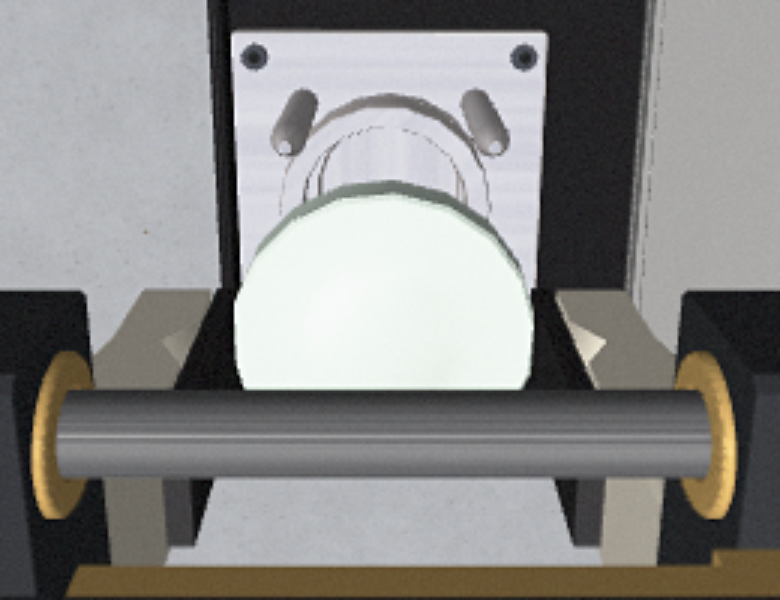

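The blank is held (columns 235–533, near rim at row 192), with the near tips at (285,148) and (496,148).

```bash
python3 - <<'E'
from h import *
f=lambda L:np.array(L)/3+[129.7,129.7]
print(intool(f([[235,320],[533,320],[384,192]]),-.0052).tolist(),intool(f([[285,148],[496,148]]),.1039-.061).tolist())
g=lambda L:np.array(L)/3+[129.7,99.7]
print('w6',intool(g([[231,440],[538,440],[384,302],[384,580]]),-.0095).tolist(),intool(g([[275,246],[487,246],[283,440],[481,440]]),.0425).tolist())
E
```

```text
[[4.7, -27.5, -5.2], [4.7, 24.6, -5.2], [28.1, -1.4, -5.2]] [[23.7, -23.0, 42.9], [23.7, 23.0, 42.9]]
w6 [[1.1, -27.7, -9.5], [1.0, 25.0, -9.5], [25.9, -1.4, -9.5], [-26.6, -1.4, -9.5]] [[22.0, -25.2, 42.5], [22.0, 21.1, 42.5], [-24.3, -24.8, 42.5], [-24.4, 21.0, 42.5]]
```

Scaled: 0.06 m is 2.4, 0.0011 m is 0.044.

creep_tool([
  [0.04, [-0.012, 0.044, 0], 0],
  [0.04, [-0.012, 0.044, 0.6], 0],
  [0.04, [-0.012, 0.044, 1.2], 0],
  [0.04, [-0.012, 0.044, 1.6], 0],
  [0.04, [-0.012, 0.044, 1.92], 0],
  [0.04, [-0.012, 0.044, 2.2], 0],
  [0.04, [-0.012, 0.044, 2.4], 0],
  [0.04, [-0.012, 0.044, 2.4], 0],
  [0.04, [-0.012, 0.044, 2.4], 0],
])

```text
t: 11.98
eef_pos: [0.5346, 0.0894, 0.0441]
ee_rot: [-3.141, -0.0, 2.936]
force: [-0.3, -0.8, -1.0]
width: 0.0524
gripper_force: 20.0
```

```bash
python3 -c "
from h import *
s=arm.get_state();print(s['eef_pos'],s['force'],s['moment'])"
```

```text
[0.53464099 0.08937191 0.04405916] [-0.3115253  -0.77087875 -1.00294645] [ 0.03700424 -0.20590802 -0.01362996]
```

Free descent, no contact. Lower onto the spacer slowly.

creep_tool([
  [0.04, [0, 0, 0.08], 0],
  [0.04, [0, 0, 0.16], 0],
  [0.04, [0, 0, 0.24], 0],
  [0.04, [0, 0, 0.3], 0],
  [0.04, [0, 0, 0.34], 0],
  [0.04, [0, 0, 0.34], 0],
  [0.04, [0, 0, 0.34], 0],
])

```text
t: 12.57
eef_pos: [0.5345, 0.0895, 0.0358]
ee_rot: [3.142, 0.0, 2.936]
force: [-1.2, 0.3, 2.1]
width: 0.0524
gripper_force: 20.0
```

```bash
python3 -c "
from h import *
s=arm.get_state();print(s['eef_pos'],s['force'],s['moment'])"
```

```text
[0.53451186 0.08946606 0.03577865] [-1.22478365  0.34034059  2.11840019] [0.08517837 0.3719269  0.03833051]
```

creep_tool([
  [0.056, [0, 0, 0], 0],
  [0.06, [0, 0, 0], 0],
  [0.063, [0, 0, 0], 0],
  [0.063, [0, 0, 0], 0],
  [0.063, [0, 0, -0.8], 0],
  [0.063, [0, 0, -2], 0],
  [0.063, [0, 0, -2.72], 0],
  [0.063, [0, 0, -2.72], 0],
  [0.063, [0, 0, -2.72], 0],
])

```text
t: 13.32
eef_pos: [0.5352, 0.0898, 0.1047]
ee_rot: [3.14, 0.002, 2.936]
force: [-0.3, -0.2, -1.2]
width: 0.063
gripper_force: 0.0
```

```bash
python3 - <<'E'
from h import *
c=Cam('wrist');P=pose();u=c.im.astype(int)
m=((u[:,:,1]-u[:,:,2]>6)&(u.min(2)>150)).astype(np.uint8);m[:,:150]=0;m[:,370:]=0;m=cv2.morphologyEx(m,cv2.MORPH_OPEN,np.ones((3,3)))
cn,_=cv2.findContours(m,0,1);a=max(cn,key=cv2.contourArea);print(cv2.boundingRect(a),cv2.contourArea(a))
A=a.reshape(-1,2).astype(float);X=c.plane(A,.041);print('lens extents tool',((X-P[:3,3])@P[:3,:2]).min(0),((X-P[:3,3])@P[:3,:2]).max(0))
print(cv2.minAreaRect((X[:,:2]*1e3).astype(np.float32)))
goto(.4236,-.0932,.1,2.937)
print(c.px([.5333,.0889,.041]))
E
```

```text
(265, 210, 6, 5) 17.0
lens extents tool [-0.0090932   0.00458987] [-0.00593379  0.00831885]
((543.1685180664062, 94.31200408935547), (3.730743885040283, 3.1577162742614746), 78.16263580322266)
t 13.37 shift [ 0.0713 -0.2015  0.0035] turn -0.0009 yaw 2.9361
[[257.65903854 201.06293015]]
```

```bash
python3 - <<'E'
from h import *
c=Cam('wrist');cv2.imwrite('pics/w10.png',cv2.resize(c.im[110:310,130:390],None,fx=3,fy=3));print(pose()[:3,3])
E
```

```text
[0.53404364 0.08928083 0.10298892]
```

View pics/w10.png

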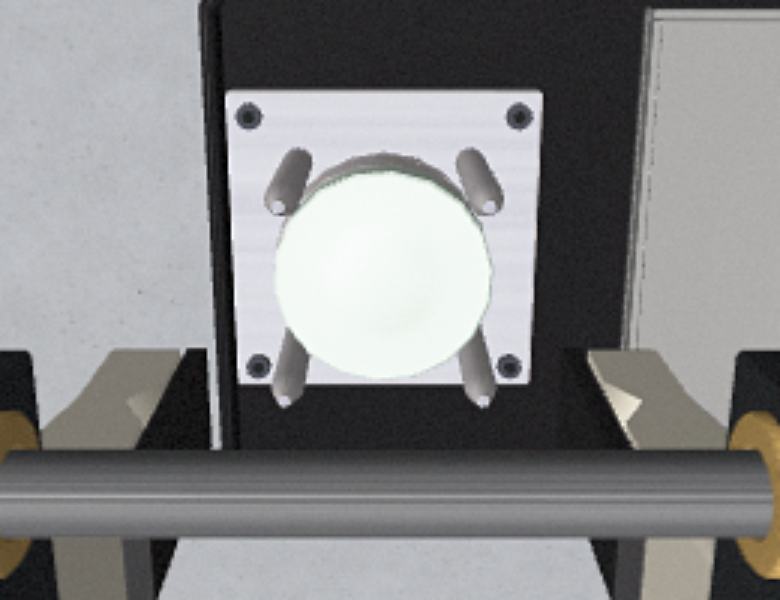

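The blank lies flat and centred between the posts (columns 275–491, tips at (278,207), (489,207), (286,401) and (484,401)). On to the retaining ring.

Scaled: -0.2015 m is -8.06, -0.18 m is -7.2.

creep_tool([
  [0.07, [0.48, -1.44, 0], 0],
  [0.08, [1, -2.88, 0], 0],
  [0.08, [1.52, -4.32, 0], 0],
  [0.08, [2.04, -5.76, 0], 0],
  [0.08, [2.56, -7.2, 0], 0],
  [0.08, [2.852, -8.06, 0], 0],
  [0.08, [2.852, -8.06, 0], 0],
  [0.08, [2.852, -8.06, 0], 0],
  [0.08, [2.852, -8.06, 0], 0],
])

```text
t: 14.17
eef_pos: [0.4238, -0.0933, 0.1031]
ee_rot: [-3.141, -0.001, 2.936]
force: [-0.1, 0.1, 1.1]
width: 0.0799
gripper_force: 0.0
```

```bash
python3 - <<'E'
from h import *
f=lambda L:np.array(L)/3+[129.7,109.7]
t=intool(f([[278,207],[489,207],[286,401],[484,401]]),.042);print('posts',t.tolist(),t.mean(0))
c=Cam('wrist');print(pose()[:3,3])
X,A=disc(c,(.4236,-.0932),.009,win=50)
ra=cv2.minAreaRect(A.astype(np.float32));print(X.round(4),ra)
goto(X[0],X[1],.004,2.937)
E
```

```text
posts [[24.2, -24.4, 42.0], [24.1, 21.4, 42.0], [-21.8, -24.0, 42.0], [-21.9, 21.6, 42.0]] [ 1.15 -1.35 42.  ]
[ 0.42400031 -0.09298477  0.10320308]
size y 54.0 x from far/near rim -433.6 -434.9
[ 0.424  -0.0942] ((258.4615173339844, 190.69229125976562), (63.79051971435547, 63.79051971435547), 56.3099365234375)
t 14.22 shift [-0.0003 -0.0011  0.0992] turn -0.0005 yaw 2.9365
```

Scaled: 0.099 m is 3.96, 0.092 m is 3.68.

creep_tool([
  [0.08, [0, 0, 1.6], 0],
  [0.08, [0, 0, 3.2], 0],
  [0.08, [0, 0, 3.68], 0],
  [0.08, [0, 0, 3.96], 0],
  [0.08, [0, 0, 3.96], 0],
  [0.04, [0, 0, 3.96], 0],
  [0.04, [0, 0, 3.96], 0],
  [0.04, [0, 0, 3.96], 0],
  [0.04, [0, 0, 3.96], 0],
  [0.04, [0, 0, 3.96], 0],
  [0.04, [0, 0, 3.96], 0],
  [0.04, [0, 0, 3.96], 0],
], grip_n=20)

```text
t: 15.22
eef_pos: [0.4243, -0.0932, 0.0053]
ee_rot: [3.141, 0.002, 2.936]
force: [-1.4, 1.2, 7.4]
width: 0.0521
gripper_force: 20.0
```

```bash
python3 - <<'E'
from h import *
print(arm.get_state()['force']);goto(.533,.0892,.11,2.937)
E
```

```text
[-1.44460604  1.24541473  7.40342725]
t 15.22 shift [-0.0694  0.2008 -0.1045] turn -0.0005 yaw 2.9365
```

creep_tool([
  [0.04, [0, 0, -1.4], 0],
  [0.04, [0, 0, -3], 0],
  [0.04, [-0.4, 1.16, -4], 0],
  [0.04, [-0.92, 2.64, -4.2], 0],
  [0.04, [-1.44, 4.12, -4.2], 0],
  [0.04, [-1.96, 5.64, -4.2], 0],
  [0.04, [-2.4, 6.92, -4.2], 0],
  [0.04, [-2.76, 8, -4.2], 0],
  [0.04, [-2.76, 8, -4.2], 0],
  [0.04, [-2.76, 8, -4.2], 0],
  [0.04, [-2.76, 8, -4.2], 0],
  [0.04, [-2.76, 8, -4.2], 0],
])

```text
t: 16.22
eef_pos: [0.5312, 0.0876, 0.1095]
ee_rot: [-3.141, -0.001, 2.936]
force: [-0.3, 0.5, 0.3]
width: 0.052
gripper_force: 20.0
```

```bash
python3 - <<'E'
from h import *
c=Cam('wrist');cv2.imwrite('pics/w11.png',cv2.resize(c.im[130:330,130:390],None,fx=3,fy=3))
goto(.533,.0892,.0463,2.937)
E
```

```text
t 16.27 shift [-0.0013  0.002   0.0633] turn -0.0015 yaw 2.9355
```

View pics/w11.png

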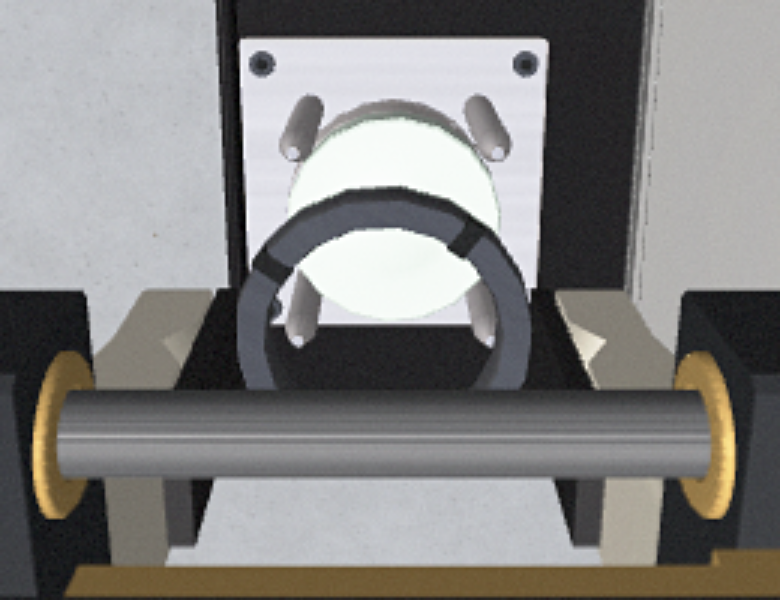

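```bash
python3 - <<'E'
from h import *
f=lambda L:np.array(L)/3+[129.7,129.7]
t=intool(f([[293,153],[498,153],[298,340],[484,340]]),.0485);print(t.tolist(),t.mean(0))
print(intool(f([[238,330],[531,330],[384,198]]),-.0037).tolist());goto(.533,.0892,.0463,2.937)
E
```

```text
[[21.2, -21.8, 48.5], [21.1, 24.2, 48.5], [-24.7, -21.9, 48.5], [-24.7, 22.3, 48.5]] [-1.775  0.7   48.5  ]
[[2.1, -27.3, -3.7], [2.1, 24.6, -3.7], [26.6, -1.4, -3.7]]
t 16.27 shift [-0.0013  0.002   0.0633] turn -0.0015 yaw 2.9355
```

Scaled: 0.002 m is 0.08, -0.0013 m is -0.052.

creep_tool([
  [0.04, [-0.052, 0.08, 0], 0],
  [0.04, [-0.052, 0.08, 0.6], 0],
  [0.04, [-0.052, 0.08, 1.2], 0],
  [0.04, [-0.052, 0.08, 1.68], 0],
  [0.04, [-0.052, 0.08, 2], 0],
  [0.04, [-0.052, 0.08, 2.24], 0],
  [0.04, [-0.052, 0.08, 2.24], 0],
  [0.04, [-0.052, 0.08, 2.24], 0],
])

```text
t: 16.93
eef_pos: [0.5338, 0.09, 0.0537]
ee_rot: [-3.141, 0.0, 2.936]
force: [-0.6, 0.3, -0.5]
width: 0.0515
gripper_force: 20.0
```

```bash
python3 -c "
from h import *
s=arm.get_state();print(s['eef_pos'],s['force'],s['moment'])"
```

```text
[0.53380789 0.08999203 0.05374426] [-0.63062022  0.26568953 -0.46569841] [ 0.02228216 -0.17811261  0.00156062]
```

creep_tool([
  [0.04, [0, 0, 0.08], 0],
  [0.04, [0, 0, 0.16], 0],
  [0.04, [0, 0, 0.24], 0],
  [0.04, [0, 0, 0.3], 0],
  [0.04, [0, 0, 0.3], 0],
  [0.04, [0, 0, 0.3], 0],
])

```text
t: 17.43
eef_pos: [0.5338, 0.0902, 0.0464]
ee_rot: [3.141, 0.0, 2.937]
force: [-0.8, -0.0, 3.8]
width: 0.0519
gripper_force: 20.0
```

```bash
python3 -c "
from h import *
s=arm.get_state();print(s['eef_pos'],s['force'],s['moment'])"
```

```text
[0.53379848 0.09022132 0.04639598] [-0.84055142 -0.00387822  3.83134397] [ 0.06229246  0.27244951 -0.02595889]
```

Scaled: -0.06 m is -2.4, -0.05 m is -2.

creep_tool([
  [0.056, [0, 0, 0], 0],
  [0.06, [0, 0, 0], 0],
  [0.063, [0, 0, 0], 0],
  [0.063, [0, 0, 0], 0],
  [0.063, [0, 0, -0.8], 0],
  [0.063, [0, 0, -2], 0],
  [0.063, [0, 0, -2.4], 0],
  [0.063, [0, 0, -2.4], 0],
])

```text
t: 18.1
eef_pos: [0.5355, 0.0909, 0.109]
ee_rot: [3.138, 0.004, 2.937]
force: [-0.6, 0.5, 0.2]
width: 0.0629
gripper_force: 0.0
```

```bash
python3 - <<'E'
from h import *
c=Cam('wrist');cv2.imwrite('pics/w12.png',cv2.resize(c.im[110:310,130:390],None,fx=2,fy=2))
goto(.608,-.29,.13)
E
```

```text
t 18.15 shift [-0.1496 -0.3576 -0.023 ] turn None yaw 2.9364
```

creep_tool([
  [0.063, [-0.6, -1.48, -0.8], 0],
  [0.063, [-1.2, -2.96, -0.8], 0],
  [0.063, [-1.84, -4.44, -0.8], 0],
  [0.063, [-2.44, -5.92, -0.8], 0],
  [0.063, [-3.04, -7.4, -0.8], 0],
  [0.063, [-3.68, -8.88, -0.8], 0],
  [0.063, [-4.28, -10.36, -0.8], 0],
  [0.063, [-4.88, -11.84, -0.8], 0],
  [0.063, [-5.48, -13.32, -0.8], 0],
  [0.063, [-6, -14.2, -0.8], 0],
  [0.063, [-6, -14.2, -0.8], 0],
  [0.063, [-6, -14.2, -0.8], 0],
])

```text
t: 19.15
eef_pos: [0.6072, -0.2894, 0.1237]
ee_rot: [3.141, -0.003, 2.933]
force: [-0.3, 0.4, 0.4]
width: 0.0634
gripper_force: 0.0
```

```bash
python3 - <<'E'
from h import *
c=Cam('wrist');cv2.imwrite('pics/w13.png',c.im[:,:420])
a=cv2.imread('pics/w12.png');b=c.im[60:280,40:420]
n=np.zeros((max(a.shape[0],440),a.shape[1]+380,3),np.uint8) if 0 else None
b2=cv2.resize(c.im[0:290,:],(512,290));h=max(a.shape[0],290)
m=np.zeros((400+290,1,3),np.uint8)
out=np.zeros((590,520,3),np.uint8);out[:290,:512]=b2;out[290:590,:390]=cv2.resize(a,(390,300));cv2.imwrite('pics/w14.png',out)
s=arm.get_state();print(s['eef_pos'],s['ee_rot'],s['q'])
import json;json.dump(c.T.tolist(),open('Tk.json','w'))
E
```

```text
[ 0.60715859 -0.28829444  0.1240931 ] [ 3.14122587e+00 -2.70932415e-03  2.93467394e+00] [-1.54220072e-01  4.29944343e-01 -1.22840726e-01 -5.97068155e-04
 -1.02069758e+00 -1.62318265e+00]
```

View pics/w14.png

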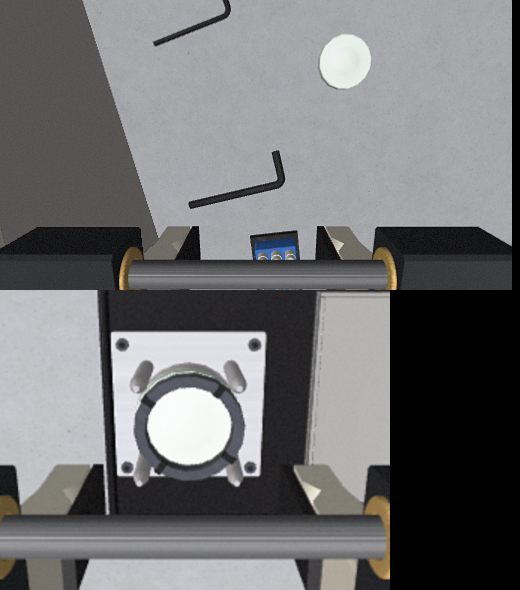

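The stack looks complete: the ring is flat on the blank between the posts. The large key's long leg runs from (189,205) to the elbow at (283,184), and its short leg goes up to (276,152). The blue bit stand at (275,240) would be under the gripper body in a long-leg grasp, so I'll pick the short leg, set it down in the open and regrip.

```bash
cat >> h.py <<'E'
def key(c,lo,hi):
    "L-key in pixel window: minAreaRect corners on z=7mm, elbow, far end, short tip, leg directions (world)"
    (u0,v0),(u1,v1)=lo,hi
    m=(c.im[v0:v1,u0:u1].max(2)<75).astype(np.uint8);n,l,st,_=cv2.connectedComponentsWithStats(m)
    i=1+np.argmax(st[1:,4]);A=np.argwhere(l==i)[:,::-1]+[u0,v0]
    W=(c.plane(A.astype(float),.005)[:,:2]*1e3).astype(np.float32);r=cv2.minAreaRect(W);B=cv2.boxPoints(r)
    d=[np.min(np.linalg.norm(W-b,axis=1)) for b in B];k=int(np.argmax(d));E=B[(k+2)%4];n1,n2=B[(k+1)%4],B[(k+3)%4]
    far,tip=(n1,n2) if np.linalg.norm(n1-E)>np.linalg.norm(n2-E) else (n2,n1)
    ky=(far-E)/np.linalg.norm(far-E);kx=(tip-E)/np.linalg.norm(tip-E);cen=B.mean(0)
    print('size',np.round(r[1],1),'centre',cen.round(1),'ky',ky.round(3),'kx',kx.round(3),'cross',np.cross(kx,ky).round(2))
    return cen/1e3,kx,ky
E
python3 - <<'E'
from h import *
P=pose();c=Cam('wrist')
cen,kx,ky=key(c,(180,140),(296,215))
g=cen+.004*kx-.0415*ky
yaw=np.arctan2(ky[1],ky[0])
for w in (yaw+np.pi/2,yaw-np.pi/2): goto(g[0],g[1],.03,w)   # tool y=(sin,-cos) along +-ky
print(g,'stand corners',c.plane([[250,235],[298,232]],0))
t=Cam('top')
E
```

```text
size [30.4 96.5] centre [ 609.2 -307.8] ky [ 0.333 -0.943] kx [0.943 0.333] cross -1.0
t 19.25 shift [0.0119 0.0181 0.0946] turn 2.5961 yaw 2.9359
t 19.25 shift [0.0119 0.0181 0.0946] turn -0.5455 yaw 2.9359
[ 0.59914565 -0.2673735 ] stand corners [[ 0.65605371 -0.30753934  0.        ]
 [ 0.66253335 -0.26166642  0.        ]]
```

```bash
python3 - <<'E'
from h import *
c=Cam('wrist')
def leg(lo,hi):
    (u0,v0),(u1,v1)=lo,hi;A=np.argwhere(c.im[v0:v1,u0:u1].max(2)<90)[:,::-1]+[u0,v0]
    W=(c.plane(A.astype(float),.006)[:,:2]).astype(np.float32);f=cv2.fitLine(W,cv2.DIST_HUBER,0,.01,.01).ravel();return f,W
L,WL=leg((180,175),(265,215));S,WS=leg((262,143),(296,171))
ky=L[:2]*(1 if L[0]*.2-L[1]>0 else -1);kx=np.array([ky[1],-ky[0]])
print('ky',ky,'kx',kx,'short dir',S[:2],'widths',np.ptp(WL@kx),np.ptp(WS@ky))
far=np.max(WL@ky);tip=np.max(WS@kx);ly=np.mean(WS@ky);lx=np.mean(WL@kx)
print('long end to short axis mm (87.5)',1e3*(far-ly),'tip to long axis (29.5)',1e3*(tip-lx))
g=(ly)*ky+(tip-.014)*kx;yaw=np.arctan2(ky[1],ky[0]);print('grasp',g,'long mid',lx*kx+(far-.046)*ky)
goto(g[0],g[1],.04,yaw+np.pi/2);goto(g[0],g[1],.04,yaw-np.pi/2)
E
```

```text
ky [ 0.03054926 -0.99953324] kx [-0.99953324 -0.03054926] short dir [0.99887925 0.04733099] widths 0.0070834756 0.0064020753
long end to short axis mm (87.5) 88.04587 tip to long axis (29.5) 29.9173
grasp [ 0.59385073 -0.2692161 ] long mid [ 0.611045  -0.3107561]
t 19.35 shift [0.0173 0.0145 0.0856] turn 2.9069 yaw 2.9374
t 19.35 shift [0.0173 0.0145 0.0856] turn -0.2347 yaw 2.9374
```

Scaled: 0.03 m is 1.2, 0.019 m is 0.76, -0.12 rad is -2.4.

creep_tool([
  [0.035, [0.76, 0.6, 1.2], -2.4],
  [0.035, [0.76, 0.6, 2], -4.7],
  [0.035, [0.76, 0.6, 3.2], -4.7],
  [0.035, [0.76, 0.6, 4.2], -4.7],
  [0.035, [0.76, 0.6, 4.68], -4.7],
  [0.035, [0.76, 0.6, 4.84], -4.7],
  [0.035, [0.76, 0.6, 4.84], -4.7],
  [0.002, [0.76, 0.6, 4.84], -4.7],
  [0.002, [0.76, 0.6, 4.84], -4.7],
  [0.002, [0.76, 0.6, 4.84], -4.7],
  [0.002, [0.76, 0.6, 4.84], -4.7],
  [0.002, [0.76, 0.6, 4.84], -4.7],
  [0.002, [0.76, 0.6, 4.84], -4.7],
  [0.002, [0.76, 0.6, 4.84], -4.7],
], grip_n=40)

```text
t: 20.52
eef_pos: [0.5932, -0.2692, 0.0065]
ee_rot: [-3.141, 0.001, -3.111]
force: [-3.0, 3.2, 9.4]
width: 0.0026
gripper_force: 4.8
```

```bash
python3 -c "
from h import *
s=arm.get_state();print(s['width'],s['force'],s['gripper_force']);goto(.50,-.10,.1)"
```

```text
0.002646961454283095 [-2.95119704  3.22942708  9.39950062] 4.782844476867467
t 20.52 shift [ 0.0879  0.172  -0.0936] turn None yaw -3.1114
```

Scaled: -0.11 m is -4.4, -0.08 m is -3.2.

creep_tool([
  [0.02, [0, 0, -1.6], 0],
  [0.035, [0, 0, -3.2], 0],
  [0.035, [0, 0, -4.4], 0],
  [0.035, [0, 0, -4.4], 0],
  [0.035, [0, 0, -4.4], 0],
])

```text
t: 20.93
eef_pos: [0.594, -0.2697, 0.1179]
ee_rot: [-3.141, 0.005, -3.112]
force: [0.2, 0.1, -0.6]
width: 0.0302
gripper_force: 0.0
```

```bash
python3 - <<'E'
from h import *
c=Cam('wrist');cv2.imwrite('pics/w15.png',c.im[60:330,100:440])
print(pose()[:3,3],c.px([[.594,-.269,.004],[.611,-.311,.004]]))
E
```

```text
[ 0.59278749 -0.26941072  0.11595606] [[260.34960756 185.40157674]
 [213.28103667 202.22317139]]
```

View pics/w15.png

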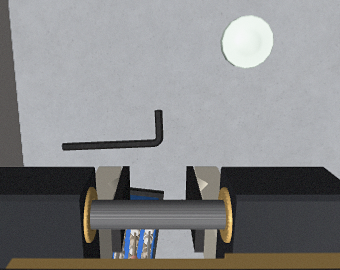

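The picture shows the key unmoved: short leg at column 258, rows 170–200, centred under the gripper. The fingers probably rode over the 7 mm bar, so I'll go lower and check the contact force before closing.

Scaled: 0.1125 m is 4.5, 0.11 m is 4.4.

creep_tool([
  [0.035, [0, 0, 1.6], 0],
  [0.035, [0, 0, 3.2], 0],
  [0.035, [0, 0, 4], 0],
  [0.035, [0, 0, 4.4], 0],
  [0.035, [0, 0, 4.5], 0],
  [0.035, [0, 0, 4.5], 0],
  [0.035, [0, 0, 4.5], 0],
])

```text
t: 21.57
eef_pos: [0.5926, -0.2695, 0.0023]
ee_rot: [-3.142, -0.001, -3.112]
force: [-0.1, 0.6, 0.2]
width: 0.0349
gripper_force: 0.0
```

```bash
python3 -c "
from h import *
s=arm.get_state();print(s['width'],s['force'],s['gripper_force'],s['eef_pos'])"
```

```text
0.03491031313619435 [-0.12267902  0.59980125  0.17109955] 0.0 [ 0.59262335 -0.26949237  0.0023244 ]
```

creep_tool([
  [0.02, [0, 0, 0], 0],
  [0.02, [0, 0, 0], 0],
  [0.012, [0, 0, 0], 0],
  [0.012, [0, 0, 0], 0],
])

```text
t: 21.9
eef_pos: [0.5928, -0.2695, 0.0029]
ee_rot: [-3.141, 0.001, -3.112]
force: [-0.1, 0.2, -0.2]
width: 0.015
gripper_force: 0.0
```

creep_tool([
  [0.004, [0, 0, 0], 0],
  [0.004, [0, 0, 0], 0],
  [0.004, [0, 0, 0], 0],
], grip_n=30)

```text
t: 22.15
eef_pos: [0.5927, -0.2695, 0.0028]
ee_rot: [-3.141, 0.0, -3.112]
force: [-0.0, -0.1, 0.7]
width: 0.0058
gripper_force: 30.0
```

```bash
python3 -c "
from h import *
s=arm.get_state();print(s['width'],s['force'],s['gripper_force'],s['eef_pos'])"
```

```text
0.005799950994188611 [-0.02768144 -0.12412709  0.73192933] 29.981743226062463 [ 0.59273241 -0.26950174  0.00275609]
```

Careful with the scale: shifts go in units of 25 mm and turns go in units of 0.05 rad. That gives: 0.4654 m is 18.616, 0.12 m is 4.8, -0.72 rad is -14.4.

creep_tool([
  [0.002, [0, 0, -1.2], 0],
  [0.002, [0.12, 0.4, -2.6], 0],
  [0.002, [0.28, 1.6, -4], 0],
  [0.002, [0.48, 3.2, -4.68], 0],
  [0.002, [0.68, 4.8, -4.68], 0],
  [0.002, [0.88, 6.4, -4.68], -2.4],
  [0.002, [1.08, 8, -4.68], -4.8],
  [0.002, [1.28, 9.6, -4.68], -7.2],
  [0.002, [1.48, 11.2, -4.68], -9.6],
  [0.002, [1.68, 12.8, -4.68], -12],
  [0.002, [1.88, 14.4, -4.68], -14.4],
  [0.002, [2.08, 16, -4.68], -16.8],
  [0.002, [2.28, 17.2, -4.68], -19.2],
  [0.002, [2.46, 18.616, -4.68], -21.6],
  [0.002, [2.46, 18.616, -4.68], -24],
  [0.002, [2.46, 18.616, -4.68], -26.4],
  [0.002, [2.46, 18.616, -4.68], -26.74],
  [0.002, [2.46, 18.616, -4.68], -26.74],
  [0.002, [2.46, 18.616, -4.68], -26.74],
], grip_n=40)

```text
t: 23.73
eef_pos: [0.5172, 0.1936, 0.1196]
ee_rot: [3.142, -0.0, -1.779]
force: [0.5, 0.5, -0.5]
width: 0.0056
gripper_force: 40.0
```

```bash
python3 - <<'E'
from h import *
s=arm.get_state();print(s['width'],s['gripper_force'],s['force']);goto(.5175,.1939,.0145,-1.775)
c=Cam('wrist','pics/w16.png');P=pose()
m=(c.im[:,:].max(2)<60).astype(np.uint8)
# outline of the held key: expected pixels of its elbow, far end, short tip (tool: kx=+x, ky=-y)
q=[(P@[x,y,-.006,1])[:3] for x,y in((-.0175,0),(-.0175,-.0875),(.012,0))];print(c.px(q).round(0).tolist())
# dish: inner grey floor outline
u=c.im.astype(int);d=((u.max(2)-u.min(2)<22)&(u.mean(2)>95)&(u.mean(2)<185)).astype(np.uint8)
n,l,st,ct=cv2.connectedComponentsWithStats(d)
print([(st[i].tolist(),ct[i].round(0).tolist()) for i in range(1,n) if st[i][4]>1500])
print('dish corners exp px',c.px([(.5541+a*.979+b*.203,.1909-a*.203+b*.979,.012) for a,b in((-.063,-.035),(.063,-.035),(.063,.035),(-.063,.035))]).round(0).tolist())
E
```

```text
0.005625787584128131 39.973658347298624 [ 0.50208344  0.51025597 -0.48511314]
t 23.73 shift [-0.0004 -0.0002  0.1051] turn -0.004 yaw -1.779
[[259.0, 278.0], [99.0, 278.0], [259.0, 228.0]]
[([0, 262, 114, 66, 3636], [45.0, 283.0]), ([403, 262, 109, 66, 3408], [468.0, 282.0])]
dish corners exp px [[290.0, 156.0], [141.0, 156.0], [149.0, 233.0], [288.0, 232.0]]
```

```bash
python3 - <<'E'
import cv2,numpy as np
g=cv2.cvtColor(cv2.imread('pics/w16.png'),6).astype(int)
print('row190',[(i,g[190,i]) for i in range(110,330,4)])
print('col200',[(i,g[i,200]) for i in range(130,330,4)])
print('col259',[(i,g[i,259]) for i in range(200,300,3)])
E
```

```text
row190 [(110, np.int64(217)), (114, np.int64(215)), (118, np.int64(208)), (122, np.int64(215)), (126, np.int64(214)), (130, np.int64(80)), (134, np.int64(20)), (138, np.int64(16)), (142, np.int64(34)), (146, np.int64(167)), (150, np.int64(200)), (154, np.int64(196)), (158, np.int64(194)), (162, np.int64(197)), (166, np.int64(194)), (170, np.int64(193)), (174, np.int64(195)), (178, np.int64(197)), (182, np.int64(196)), (186, np.int64(196)), (190, np.int64(198)), (194, np.int64(197)), (198, np.int64(196)), (202, np.int64(193)), (206, np.int64(193)), (210, np.int64(194)), (214, np.int64(196)), (218, np.int64(195)), (222, np.int64(194)), (226, np.int64(195)), (230, np.int64(196)), (234, np.int64(195)), (238, np.int64(194)), (242, np.int64(196)), (246, np.int64(194)), (250, np.int64(196)), (254, np.int64(197)), (258, np.int64(195)), (262, np.int64(192)), (266, np.int64(195)), (270, np.int64(194)), (274, np.int64(192)), (278, np.int64(196)), (282, np.int64(195)), (286, np.int64(200)), (290, np.int64(42)), (294, np.int64(47)), (298, np.int64(37)), (302, np.int64(226)), (306, np.int64(211)),
[... 1231 characters left out ...]
nt64(192)), (206, np.int64(193)), (209, np.int64(195)), (212, np.int64(196)), (215, np.int64(196)), (218, np.int64(123)), (221, np.int64(31)), (224, np.int64(63)), (227, np.int64(60)), (230, np.int64(62)), (233, np.int64(66)), (236, np.int64(62)), (239, np.int64(59)), (242, np.int64(63)), (245, np.int64(66)), (248, np.int64(65)), (251, np.int64(67)), (254, np.int64(67)), (257, np.int64(68)), (260, np.int64(80)), (263, np.int64(95)), (266, np.int64(125)), (269, np.int64(138)), (272, np.int64(142)), (275, np.int64(145)), (278, np.int64(142)), (281, np.int64(140)), (284, np.int64(134)), (287, np.int64(113)), (290, np.int64(214)), (293, np.int64(213)), (296, np.int64(203)), (299, np.int64(185))]
```

creep_tool([
  [0.002, [0, 0, 1.2], 0],
  [0.002, [0, 0, 2.4], 0],
  [0.002, [0, 0, 3.4], 0],
  [0.002, [0, 0, 3.88], 0],
  [0.002, [0, 0, 4.18], 0],
  [0.002, [0, 0, 4.18], 0],
  [0.002, [0, 0, 4.18], 0],
])

```text
t: 24.37
eef_pos: [0.5177, 0.1938, 0.0154]
ee_rot: [-3.141, -0.0, -1.776]
force: [1.3, 0.6, 0.2]
width: 0.0059
gripper_force: 40.0
```

```bash
python3 -c "
from h import *
s=arm.get_state();print(s['width'],s['force'],s['moment'],s['eef_pos'])"
```

```text
0.005943731003571746 [1.32681961 0.62847784 0.22510585] [ 0.07652779 -0.04045751 -0.04565627] [0.51767616 0.19380532 0.01536633]
```

creep_tool([
  [0.012, [0, 0, 0], 0],
  [0.018, [0, 0, 0], 0],
  [0.022, [0, 0, 0], 0],
  [0.022, [0, 0, 0], 0],
  [0.022, [0, 0, -1.2], 0],
  [0.022, [0, 0, -2.8], 0],
  [0.022, [0, 0, -4.4], 0],
  [0.022, [0, 0, -5.2], 0],
  [0.022, [0, 0, -5.2], 0],
  [0.022, [0, 0, -5.2], 0],
])

```text
t: 25.2
eef_pos: [0.5179, 0.1946, 0.1471]
ee_rot: [-3.139, 0.003, -1.775]
force: [-0.6, 0.1, -1.2]
width: 0.0219
gripper_force: 0.0
```

```bash
python3 - <<'E'
from h import *
c=Cam('wrist','pics/w17.png');P=pose()
pts=c.px([(.5541+a*.979+b*.203,.1909-a*.203+b*.979,.006) for a,b in((-.058,-.031),(.058,-.031),(.058,.031),(-.058,.031))])
m=np.zeros(c.im.shape[:2],np.uint8);cv2.fillConvexPoly(m,pts.astype(np.int32),1)
k=((c.im.max(2)<90)&(m>0)).astype(np.uint8);n,l,st,_=cv2.connectedComponentsWithStats(k);i=1+np.argmax(st[1:,4])
A=np.argwhere(l==i)[:,::-1].astype(float);W=(c.plane(A,.0115)[:,:2]-[.5541,.1909])@np.array([[.979,.203],[-.203,.979]])*1e3
print(st[1:].tolist(),'dish-frame extents',W.min(0).round(1),W.max(0).round(1));print(pts.round(0).tolist())
# profile of the long leg across its length: straightness/size
L=W[:,0];print([(b,W[(L>b)&(L<b+10)][:,1].min().round(1),W[(L>b)&(L<b+10)][:,1].max().round(1)) for b in range(-50,60,10) if ((L>b)&(L<b+10)).sum()>3])
E
```

```text
[[169, 165, 94, 39, 782]] dish-frame extents [-39.3 -19.8] [51.4 18. ]
[[282.0, 152.0], [160.0, 152.0], [165.0, 214.0], [280.0, 214.0]]
[(-40, np.float64(-19.8), np.float64(13.8)), (-30, np.float64(7.7), np.float64(13.8)), (-20, np.float64(8.8), np.float64(14.9)), (-10, np.float64(8.8), np.float64(14.9)), (0, np.float64(8.8), np.float64(15.9)), (10, np.float64(9.8), np.float64(15.9)), (20, np.float64(10.8), np.float64(16.9)), (30, np.float64(10.8), np.float64(16.9)), (40, np.float64(11.8), np.float64(18.0)), (50, np.float64(11.8), np.float64(18.0))]
```

Scaled: -0.26 m is -10.4, -0.19 m is -7.6.

creep_tool([
  [0.03, [-1.2, 0.24, -1.6], 0],
  [0.03, [-2.8, 0.56, -2.4], 0],
  [0.03, [-4.4, 0.88, -2.4], 0],
  [0.03, [-6, 1.2, -2.4], 0],
  [0.03, [-7.6, 1.52, -2.4], 0],
  [0.03, [-9.2, 1.84, -2.4], 0],
  [0.03, [-10.4, 2.08, -2.4], 0],
  [0.03, [-10.4, 2.08, -2.4], 0],
])

```text
t: 25.92
eef_pos: [0.5179, 0.4645, 0.2014]
ee_rot: [3.14, -0.003, -1.771]
force: [0.3, 0.1, 0.0]
width: 0.0301
gripper_force: 0.0
```

```bash
python3 - <<'E'
from h import *
t=Cam('top');s=Cam('scene')
for n,q,w in (('sp_s',(.428,-.2038,.007),15),('lens_s',(.5198,-.1995,.005),14),('key_s',(.467,-.310,.002),24)):
    print(n,np.round(cv2.minAreaRect(blob(t,t.px(q)[0],w).astype(np.float32))[0],1))
# ring top: dark annulus in both views about the expected spot
def dark(c,X,r,th):
    u,v=c.px(X)[0].astype(int);w=c.im[v-r:v+r,u-r:u+r].max(2);k=(w<th).astype(np.uint8)
    n,l,st,_=cv2.connectedComponentsWithStats(k);i=1+np.argmax(st[1:,4]);A=(np.argwhere(l==i)[:,::-1]+[u-r,v-r]).astype(np.float32);return A
def light(c,X,r):
    u,v=c.px(X)[0].astype(int);w=c.im[v-r:v+r,u-r:u+r].astype(int);k=((w[:,:,1]-w[:,:,2]>5)&(w[:,:,1]>130)).astype(np.uint8)
    n,l,st,_=cv2.connectedComponentsWithStats(k);i=1+np.argmax(st[1:,4]);A=(np.argwhere(l==i)[:,::-1]+[u-r,v-r]).astype(np.float32);return A
for nm,f in (('ring',lambda c:dark(c,(.533,.0891,.048),16,100)),('key',lambda c:dark(c,(.556,.19,.009),24,70))):
    a,b=f(t),f(s);ra,rb=cv2.minAreaRect(a),cv2.minAreaRect(b)
    print(nm,np.round(ra,1) if 0 else (np.round(ra[0],1),np.round(ra[1],1),np.round(rb[0],1),np.round(rb[1],1)),tri([t,s],[ra[0],rb[0]]).round(4))
    print(t.px((.533,.0891,.05)),s.px((.533,.0891,.05)))
E
```

```text
sp_s [316.8 229.3]
lens_s [313.  187.5]
key_s [363.8 210.5]
ring (array([163. , 171.5]), array([13.,  2.]), array([212.5, 160. ]), array([26., 31.])) [0.5608 0.1216 0.0327]
[[178.38411559 181.50014911]] [[213.43901607 163.26676062]]
key (array([153.5, 173.5]), array([47.,  9.]), array([182., 177.]), array([34., 14.])) [ 0.5433  0.1763 -0.0238]
[[178.38411559 181.50014911]] [[213.43901607 163.26676062]]
```

```bash
python3 -c "
from station import arm
print(arm.job_done())"
```

```text
the job is handed in; nothing more can be done
None
```

I handed the job in at about 26 s. The large spacer, blank and retaining ring are stacked flat between the posts, the larger hex key is in the dish (released about 6 mm above its floor), the smaller parts have not moved, and the gripper is clear. The hand-in gave no verdict; the last top and side camera height check on the stack and key failed, so those rest on the wrist views and contact heights.

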